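# Gauge a matched pair of movement plates

### The arm

A 6-joint arm with a two-finger parallel gripper is mounted at the origin on the work surface. World frame = base frame: x ahead of the robot, y to its left, z up, the work surface at z = 0. Lengths are in m, angles in rad, forces in N, time in s.
With the tool pointing down it reaches from about 0.325 to 0.775 m from the base axis. Payload 5.5 kg.
Tool frame: the origin (TCP) lies midway between the tips of the shut fingers; the grasp point (between the pads) lies 19 mm behind it; z points along the fingers, y is the line along which they close (so a half turn about z gives the same grasp; the last joint's range is limited). The gripper opens to 88 mm and grips with 3 to 60 N. Pads are 20 mm wide; open, the fingers measure 115 mm over their backs; the gripper's body (75 mm by 178 mm) begins 61 mm behind the grasp point.
Start: joints at [-1.288, 0.091, 1.231, -0, 1.82, -0.057], TCP at [0.2, -0.566, 0.223] pointing down, gripper open.
Joint ranges: [-2.87, 2.87], [-0.86, 2.18], [0.17, 2.46], [-1.51, 4.65], [0.06, 2.69], [-2.65, 2.65]. Speed limits (rad/s): [2.57, 2.57, 3.01, 3.14, 3.14, 3.14].

### API

Orientations are given as [roll, pitch, yaw] about the fixed x, y, z axes, in that order (R = Rz(yaw) Ry(pitch) Rx(roll)).
In Python, from cell import r gives the robot as it stands. The module is installed in compiled form; this text tells all that it offers.
- The arm moves only by the shell command python3 -m jog 'ROWS' [FORCE]. ROWS is JSON, a list that holds one entry, the list of rows, each a list of 5 numbers: the shift along the tool's x, y, z in m, then the turn about the tool's z in rad, then the finger opening in m, from 0 to 0.0878. In form: [[[x, y, z, roll, claw], ...]]. A call has 1 to 5 rows; each row shifts and turns the commanded pose from where the row before left it, along the tool's axes as they then stand; what a row does not reach is not made up. A row lasts 1/10 s, in which the tool goes at most 50 mm and 8.59 degrees, less where a joint would pass 70% of its speed; a pose out of reach is approached as far as the arm can. A call with a gripper value outside its range is refused whole. The fingers move at their own pace and stop on an object; FORCE is the grip in N (left out, the last holds). Time passes only in rows, so rows that do not move let the fingers close. It gives the time, the measured TCP pose, the force, the opening and the grip force at its end, in the units of the state.
- r.sense(): the state, without advancing time (a new reading comes with each control period).
- r.camera(name): name is "scene" or "top" or "wrist"; returns a dict with "image" (400x640x3 uint8, blue, green, red), "camera_matrix" (3x3 intrinsics, pixels), "k1" (the pictures are not rectified: a ray, as slopes to the right and down, at radius r is drawn at 1 + k1 r^2 times it, then the intrinsics apply), "world_from_camera" (4x4, takes a point from camera to world coordinates); the wrist camera has in their place "hand_eye" (4x4, takes a point from camera to tool coordinates, whose origin is the TCP and whose axes are the flange's). Camera axes: x right, y down, z forward; pixel columns grow to the right and rows downward; lengths in m; the calibration is good to about 2 mm. A picture is of the moment at which its call begins: read the wrist's pose just before it. There is no depth.
- r.sign_off(): hands the job in; it is judged then, once.
The state is a dict: "clock": time; "q": joint angles; "dq": joint speeds; "joint_torque": joint torques, N m; "ee_pos": TCP position; "orientation": TCP orientation; "force": force on the tool from outside, world axes, zero at the start; "wrist_torque": the same for the moment, N m; "gripper_width": finger opening in m; "grip_force": force on a finger pad.
Only numpy, scipy, OpenCV 4.12 (cv2) and the standard library are available. Lean on these libraries where they do the work, as an engineer would, in place of code of your own. Each camera call takes 0.05 s, during which the arm holds its last target. There are 200 camera calls.

### The job

Take the two matching wide brass plates from the sloping rack and pile them squarely, one on the other, lying flat in the middle of the gauge's bed between its open jaws, with their length in line with the jaw travel. Lay them down rather than drop them; only when both are piled and let go, slide the movable jaw shut on the pile until the plates bear on the fixed jaw and the sprung anvil is pressed in about 4 mm, roughly half its travel and never all the way, and leave it so. Leave the narrow plate on the rack and everything else on the desk where it is.

Things in the scene. Friction and masses are not known exactly. Their poses are not given: they have to be found in the camera images.
- plate_a: One of two identical brass movement plates: a flat frame with two rectangular windows, 64 mm (its x) by 44 mm (y) by 8 mm (z), about 0.14 kg. Origin: centre of its underside, z out of its upper face. It starts in one of the rack's three places on a rest sloping 30 degrees, x pointing up the slope, lower end against a 6 mm ledge.
- plate_b: The other, identical movement plate, in another of the rack's places, lying in the same way. Either plate may be the lower one of the pile.
- bridge: Narrow plain brass plate, 64 x 26 x 8 mm, without windows, in the third place of the rack. Not wanted: it stays where it is.
- rack: Fixed wooden rack, base 100 x 250 mm. Three rests 22 mm wide at y = -78, 0, 78 mm slope up at 30 degrees along +x. A light bar (10 x 10 mm) along y above them, centre at x = 30, z = 165 mm, on thin posts at x = 34, y = -128 and 128 mm, makes the gripper come in tilted from its -x side, the one away from the robot. Origin: on the desk under the middle rest.
- gauge: Fixed steel jaw gauge, base 70 (x) by 225 mm (y); the jaw travels along y. Fixed jaw: block 36 mm wide at the -y end, face at y = -75, top at z = 54 mm. Bed: 30 mm wide (x = -15 to 15), y = -75 to 21, top at z = 30 mm, so that plates overhang it by 7 mm at both sides. Origin: on the desk under the middle.
- gauge_bed (a point): Point on the bed's top, on its centre line, 32 mm from the fixed jaw's face: where the centre of a plate's underside is once it bears on the fixed jaw. Axes as the gauge's; +y leads to the movable jaw.
- jaw (a joint): Travel of the movable jaw, m: 0 fully open (the fixed jaw and the anvil face are then 103.5 mm apart), grows as it shuts, up to 0.058. It slides stiffly (about 10 N) and stays where it is left. Pressing the anvil 4 mm on plates bearing on the fixed jaw takes about 0.0435.
- jaw_lug (a point): Point on the movable jaw's grip lug, an upright steel plate 12 mm thick (gauge y), 30 mm wide (gauge x), 34 mm high; the point is 8 mm below its top, 76 mm above the desk. The carriage below is 66 mm long in y, 40 mm wide, top 50 mm above the desk, the lug at its middle. Axes as the gauge's.
- anvil (a joint): How far the sprung anvil on the movable jaw is pressed in, m: 0 when free, 0.008 at its stop. Pressing begins at 4 N and rises by 0.6 N per mm.
- anvil_face (a point): Centre of the anvil's face, 30 mm wide and 22 mm high, looking to the gauge's -y, from 1 to 23 mm above the bed; the face is 43.5 mm to the -y side of the lug's centre when free.
- case: Maple pyramid metronome case, 93 mm square at the foot, 190 mm tall, loose. Origin: centre of its underside. Bystander.
- bob: Nickel pendulum bob, 40 mm across, 44 mm tall. Origin: centre of its underside. Bystander.
- wheel: Brass escapement wheel lying flat, 48 mm across, 9 mm high at the hub. Origin: centre of its underside. Bystander.
- tweezers_stand: Steel tweezers stand, 60 mm square foot, 135 mm tall. Origin: centre of its underside. Bystander.
- jar: Small closed amber jar, 44 mm across, 50 mm tall. Origin: centre of its underside. Bystander.
- driver: Small screwdriver lying along its x, 130 mm long. Bystander.
Mind the look-alikes: they are no part of the job. What is shaped like the plate_a but blue or turquoise is not meant.

How it is judged:
By the outcome, as a careful person would: the job done as asked, in the order asked, and still so for the second after the job is handed in, with the robot touching nothing.
It also fails if it takes over 72 s, if anything falls off the work surface, if the arm or the gripper's body presses on something with over 40 N, if the wrist force passes 120 N, or if a joint passes its speed limit or range.

## Working session

There is one attempt and no reset: what is moved stays moved. The work goes in short steps, Python scripts to look and compute and a shell command to move; the robot and the scene stay as the last step left them, time stands still between calls to the robot, and variables do not carry over. Pictures are saved under pics/ and viewed, at most 10 in all, crops included, and the job is handed in when it is done.

```bash
mkdir -p pics; python3 - <<'E'
from cell import r
import cv2,numpy as np
np.set_printoptions(precision=4,suppress=True)
print(r.sense())
for n in("top","scene"):
    c=r.camera(n); cv2.imwrite(f"pics/{n}0.png",c["image"]); print(n,c["camera_matrix"],c["k1"],c["world_from_camera"])
c=r.camera("wrist");print(c["hand_eye"],c["camera_matrix"],c["k1"]);cv2.imwrite("pics/w0.png",c["image"])
E
```

```text
{'clock': 0.0, 'q': array([-1.2877,  0.0918,  1.2319, -0.    ,  1.8198, -0.0567]), 'dq': array([ 0.0001, -0.0004, -0.0001,  0.001 , -0.0013, -0.0003]), 'joint_torque': array([  0.0003, -44.6454, -40.6439,   0.0697,   0.0295,  -0.0002]), 'ee_pos': array([ 0.1999, -0.5654,  0.2215]), 'orientation': array([-3.1397, -0.0001,  0.3398]), 'force': array([-0.1891, -0.2951, -0.0692]), 'wrist_torque': array([-0.0556, -0.0758,  0.0254]), 'grip_force': 0.0, 'gripper_width': 0.08777895987254289}
top [[452.3645   0.     316.188 ]
 [  0.     452.3645 199.7644]
 [  0.       0.       1.    ]] 0.027612659035939794 [[-0.0039 -0.9801  0.1984  0.3473]
 [-0.9997 -0.0006 -0.0225  0.0334]
 [ 0.0221 -0.1984 -0.9799  1.1573]
 [ 0.      0.      0.      1.    ]]
scene [[483.3412   0.     329.7418]
 [  0.     483.3412 193.8191]
 [  0.       0.       1.    ]] -0.015302438130141073 [[-0.7774  0.4637 -0.4251  1.0286]
 [ 0.6289  0.5888 -0.5077  0.5531]
 [ 0.0149 -0.662  -0.7493  0.9061]
 [ 0.      0.      0.      1.    ]]
[[ 0.0001 -0.9692 -0.2462  0.0692]
 [ 1.     -0.      0.0007  0.0007]
 [-0.0007 -0.2462  0.9692 -0.1621]
 [ 0.      0.      0.      1.    ]] [[278.5688   0.     321.5727]
 [  0.     278.5688 198.9632]
 [  0.       0.       1.    ]] -0.039780274057484175
```

View pics/top0.png

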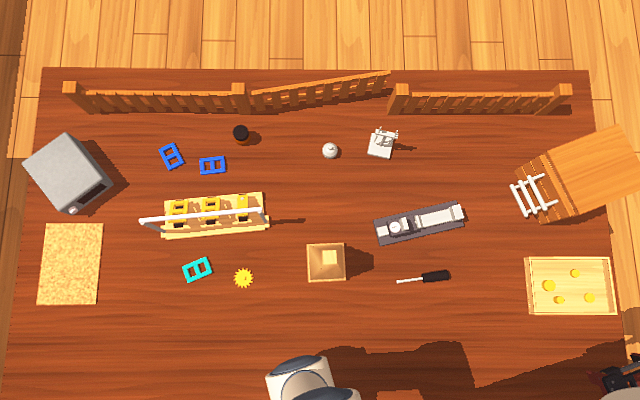

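View pics/scene0.png

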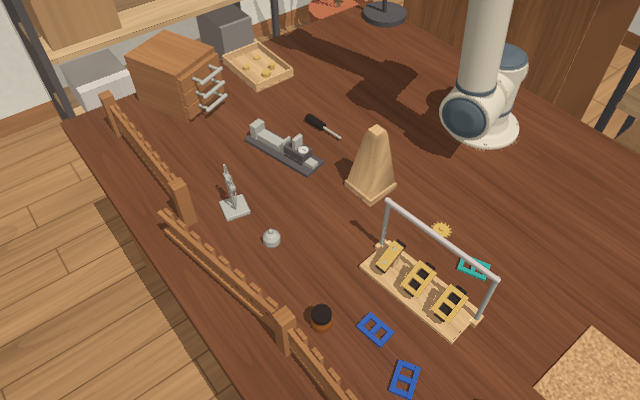

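```bash
cat > h.py <<'E'
import numpy as np, cv2
def proj(P,c,T=None):
    T=c["world_from_camera"] if T is None else T
    p=(np.atleast_2d(P)-T[:3,3])@T[:3,:3]; s=p[:,:2]/p[:,2:]
    s=s*(1+c["k1"]*(s**2).sum(1,keepdims=True)); K=c["camera_matrix"]
    return s*[K[0,0],K[1,1]]+K[:2,2]
def back(uv,z,c,T=None):
    T=c["world_from_camera"] if T is None else T
    K=c["camera_matrix"]; d=(np.array(uv,float)-K[:2,2])/[K[0,0],K[1,1]]; s=d.copy()
    for _ in range(20): s=d/(1+c["k1"]*(s@s))
    v=T[:3,:3]@[s[0],s[1],1]; return T[:3,3]+v*(z-T[2,3])/v[2]
def place(P,x,y,yaw):
    P=np.atleast_2d(P);a,b=np.cos(yaw),np.sin(yaw)
    return np.c_[x+a*P[:,0]-b*P[:,1],y+b*P[:,0]+a*P[:,1],P[:,2]]
E
python3 - <<'E'
import cv2,numpy as np
t=cv2.imread("pics/top0.png");s=cv2.imread("pics/scene0.png")
f=lambda im,x,y,w,h,k:cv2.resize(im[y:y+h,x:x+w],None,fx=k,fy=k,interpolation=cv2.INTER_CUBIC)
cv2.imwrite("pics/c1.png",np.vstack([f(t,135,185,160,60,5),f(t,360,190,160,60,5)]))
cv2.imwrite("pics/c2.png",np.hstack([f(s,355,195,150,150,4)]))
cv2.imwrite("pics/c3.png",f(s,240,110,90,70,7))
E
```

```text
(no output)
```

View pics/c1.png

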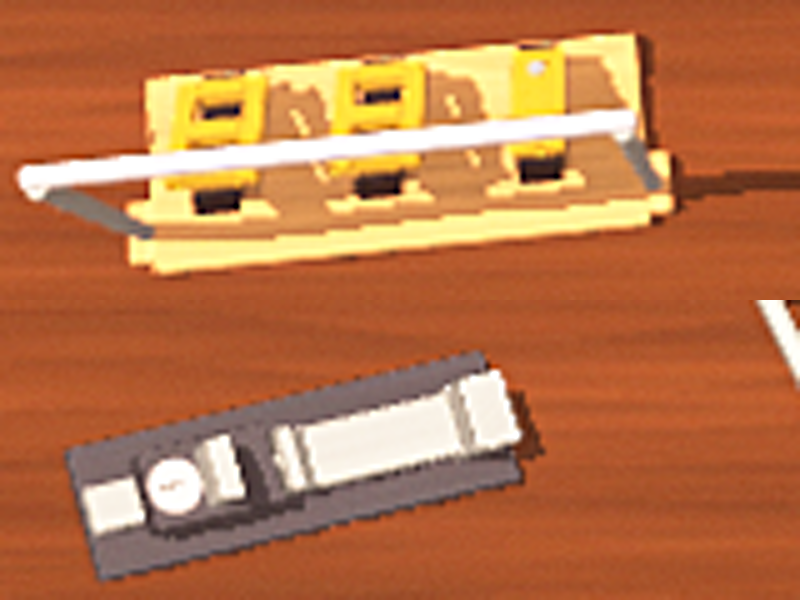

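View pics/c2.png

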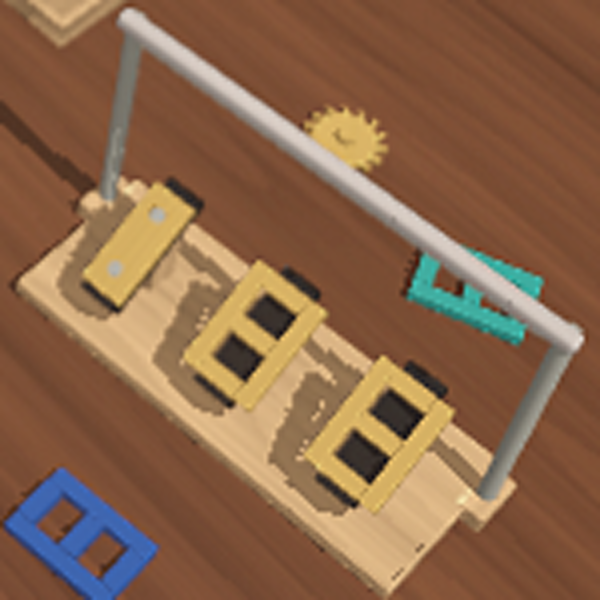

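```bash
cat > m.py <<'E'
from cell import r
from h import *
from scipy.optimize import least_squares
np.set_printoptions(precision=4,suppress=True)
c=r.camera("top");s=r.camera("scene")
ct=lambda u,v:(135+u/5,185+v/5); cg=lambda u,v:(360+u/5,190+(v-300)/5); cs=lambda u,v:(355+u/4,195+v/4)
# rack: bar centre ends
a,b=back(ct(35,180),.165,c),back(ct(625,122),.165,c); print("bar top",a,b,np.linalg.norm(a-b))
a,b=back(cs(573,338),.165,s),back(cs(130,18),.165,s); print("bar scene",a,b,np.linalg.norm(a-b))
y=np.arctan2(*(a-b)[:2][::-1])
for nm,px in(("base",[cg(67,450),cg(480,352),cg(523,480),cg(100,578)]),):
  for z in(.01,.02):
    P=np.array([back(p,z,c) for p in px]); print(nm,z,P.mean(0)[:2],[np.linalg.norm(P[i]-P[(i+1)%4]) for i in range(4)],np.arctan2(*(P[0]-P[1])[:2][::-1]),np.arctan2(*(P[3]-P[2])[:2][::-1]))
print("lug",back(cg(222,468),.084,c),"fixed jaw top corners",back(cg(500,370),.054,c),back(cg(520,440),.054,c))
E
python3 m.py
```

```text
bar top [0.5005 0.3924 0.165 ] [0.5263 0.1357 0.165 ] 0.2580434547095697
bar scene [0.5002 0.3955 0.165 ] [0.5257 0.1355 0.165 ] 0.261191292530702
base 0.01 [ 0.5191 -0.2562] [np.float64(0.22256704390317322), np.float64(0.0693799531979438), np.float64(0.2250390820764555), np.float64(0.06745322759961549)] 1.8044407032740017 1.795951769983586
base 0.02 [ 0.5176 -0.2537] [np.float64(0.22062712822400446), np.float64(0.06877523087846488), np.float64(0.2230776198757185), np.float64(0.06686529880505432)] 1.8044407032740017 1.795951769983586
lug [ 0.5063 -0.203   0.084 ] fixed jaw top corners [ 0.5601 -0.3508  0.054 ] [ 0.5247 -0.3583  0.054 ]
```

View pics/c3.png

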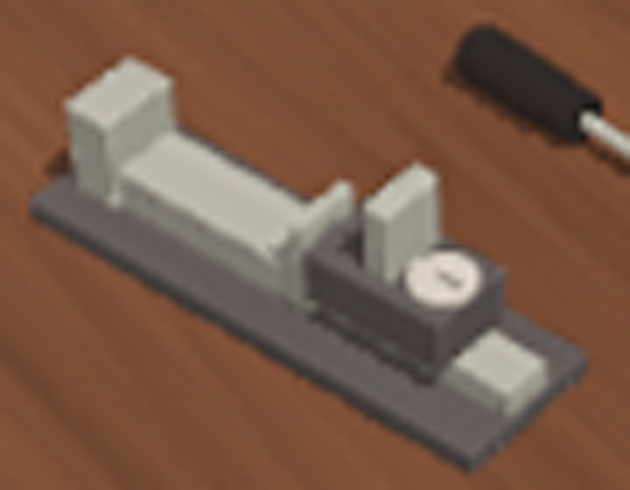

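```bash
cat >> m.py <<'E'
print("---- plates")
from scipy.spatial.transform import Rotation as Ro
C=np.array([[.032,.022,.008],[.032,-.022,.008],[-.032,-.022,.008],[-.032,.022,.008]])
obs={"mid":([cs(260,262),cs(325,310),cs(250,408),cs(185,355)],[ct(423,178),ct(332,188),ct(337,70),ct(423,68)]),
"left":([cs(383,358),cs(453,410),cs(375,510),cs(305,455)],[ct(258,188),ct(170,190),ct(180,80),ct(268,72)])}
for k,(os,ot) in obs.items():
    def W(p): return (Ro.from_euler("xyz",[0,-np.pi/6,p[3]]).apply(C))+p[:3]
    f=lambda p:np.r_[(proj(W(p),s)-os).ravel(),(.5*(proj(W(p),c)-ot)).ravel()]
    o=least_squares(f,[.54,.27,.06,-3.04],loss="soft_l1");print(k,o.x,np.abs(o.fun).round(1)); print(W(o.x))
    p=o.x;ctr=p[:3]+Ro.from_euler("xyz",[0,-np.pi/6,p[3]]).apply([0,0,.004]);print("ctr",ctr)
rk=np.array([.543,.2677]);xh=np.array([-.9951,-.0985]);yh=np.array([.0985,-.9951])
for z,n,pp in((.053,"anvil edge",[cg(293,428),cg(310,488)]),(.054,"fixed face",[cg(450,385),cg(468,450)]),(.03,"bed",[cg(300,430),cg(312,488),cg(452,450)])):
    print(n,[back(p,z,c) for p in pp])
E
python3 m.py | sed -n '/----/,$p'
```

```text
---- plates
mid [ 0.5418  0.2667  0.0447 -3.0415] [0.  0.9 0.8 0.1 0.1 0.5 0.3 0.2 0.1 0.8 0.  0.9 0.3 1.  0.6 0.3]
[[0.5204 0.2425 0.0676]
 [0.516  0.2862 0.0676]
 [0.5712 0.2918 0.0356]
 [0.5756 0.248  0.0356]]
ctr [0.5438 0.2669 0.0482]
left [ 0.5365  0.3453  0.0471 -3.0443] [0.2 1.  0.6 0.  0.1 0.9 0.6 0.  0.  0.8 0.5 0.1 0.  0.9 0.1 0.9]
[[0.515  0.3211 0.07  ]
 [0.5108 0.3649 0.07  ]
 [0.5659 0.3703 0.038 ]
 [0.5702 0.3265 0.038 ]]
ctr [0.5385 0.3455 0.0505]
anvil edge [array([ 0.5309, -0.2461,  0.053 ]), array([ 0.5009, -0.253 ,  0.053 ])]
fixed face [array([ 0.5525, -0.3253,  0.054 ]), array([ 0.5197, -0.3321,  0.054 ])]
bed [array([ 0.5337, -0.2554,  0.03  ]), array([ 0.5041, -0.26  ,  0.03  ]), array([ 0.5235, -0.332 ,  0.03  ])]
```

Brass look‑alikes: framed brass plates at top px (178,210) and (211,209) (wanted). The narrow brass bridge at (243,206), brass wheel (243,278), turquoise frame (197,269) and blue frames (171,156)/(212,165) are not. The close crops confirm two wide windowed plates (scene px ≈(418,279), (450,303)) and the plain narrow one at (390,257). The gauge's jaw is partly closed already (gap ≈ 82 mm), which still leaves room.

```bash
cat > go.py <<'E'
# usage: go.py x y z yaw -> remaining shift in tool axes (after turn) and roll
import sys; from cell import r; import numpy as np
x,y,z,w=map(float,sys.argv[1:5]); s=r.sense(); p=s["ee_pos"]; d=np.array([x,y,z])-p
yaw=s["orientation"][2]; a,b=np.cos(w),np.sin(w)
print("t%.1f pos"%s["clock"],p.round(4),s["orientation"].round(4),"w%.4f gf%.1f F"%(s["gripper_width"],s["grip_force"]),s["force"].round(1),"q",s["q"].round(2))
print("tool shift %.4f %.4f %.4f roll %.4f"%(a*d[0]+b*d[1],b*d[0]-a*d[1],-d[2],(yaw-w+np.pi)%(2*np.pi)-np.pi))
E
python3 -m jog '[[[0,0,-0.02,0.12,0.06],[0,0,-0.02,0.12,0.06],[0.022,-0.0397,0,0,0.06],[0.022,-0.0397,0,0,0.06],[0.022,-0.0397,0,0,0.06]]]' 40
python3 -m jog '[[[0.022,-0.0397,0,0,0.06],[0.022,-0.0397,0,0,0.06],[0.022,-0.0397,0,0,0.06],[0.022,-0.0397,0,0,0.06],[0.022,-0.0397,0,0,0.06]]]'
python3 go.py .5604 .2688 .2615 .0985
```

```text
clock: 0.85
ee_pos: [0.2541, -0.4394, 0.2624]
orientation: [-3.141, -0.0, 0.099]
force: [0.2, 0.2, 1.0]
gripper_width: 0.0598
grip_force: 0.0
clock: 1.35
ee_pos: [0.3437, -0.2304, 0.2629]
orientation: [3.141, -0.001, 0.099]
force: [1.7, 0.1, 0.3]
gripper_width: 0.0604
grip_force: 0.0
t1.4 pos [ 0.3437 -0.2304  0.2629] [ 3.141e+00 -7.000e-04  9.940e-02] w0.0604 gf0.0 F [1.7 0.1 0.3] q [-0.67 -0.4   1.6   0.    1.94  0.8 ]
tool shift 0.2647 -0.4755 0.0014 roll 0.0009
```

```bash

python3 -m jog '[[[0.022,-0.0397,0,0,0.06],[0.022,-0.0397,0,0,0.06],[0.022,-0.0397,0,0,0.06],[0.022,-0.0397,0,0,0.06],[0.022,-0.0397,0,0,0.06]]]' >/dev/null
python3 -m jog '[[[0.022,-0.0397,0,0,0.06],[0.022,-0.0397,0,0,0.06],[0.022,-0.0397,0,0,0.06],[0.022,-0.0397,0,0,0.06],[0.022,-0.0397,0,0,0.06]]]' >/dev/null
python3 -m jog '[[[0.018,-0.034,0,0,0.06],[0.018,-0.033,0,0,0.06],[0,0,0,0,0.06]]]' >/dev/null
python3 go.py .5604 .2688 .2615 .0985
python3 - <<'E'
from cell import r
from h import *
from scipy.spatial.transform import Rotation as Ro
import numpy as np,cv2
s=r.sense();c=r.camera("wrist");T=np.eye(4);T[:3,:3]=Ro.from_euler("xyz",s["orientation"]).as_matrix();T[:3,3]=s["ee_pos"];T=T@c["hand_eye"]
im=c["image"].copy()
cv2.imwrite("pics/w1.png",im)
C=np.array([[.032,.022,.008],[.032,-.022,.008],[-.032,-.022,.008],[-.032,.022,.008]])
for o,col in(((.5425,.267,.046),(0,0,255)),((.5360,.3450,.046),(255,0,255))):
    for p in proj(Ro.from_euler("xyz",[0,-np.pi/6,-3.043]).apply(C)+o,c,T): cv2.circle(im,tuple(int(v) for v in p.round()),2,col,-1)
cv2.imwrite("pics/w1a.png",im)
E
```

```text
t2.6 pos [0.5523 0.2587 0.26  ] [-3.1413  0.0033  0.1039] w0.0600 gf0.0 F [-0.1 -0.7  0.3] q [0.38 0.13 1.12 0.   1.89 1.85]
tool shift 0.0091 -0.0092 -0.0015 roll 0.0054
```

View pics/w1a.png

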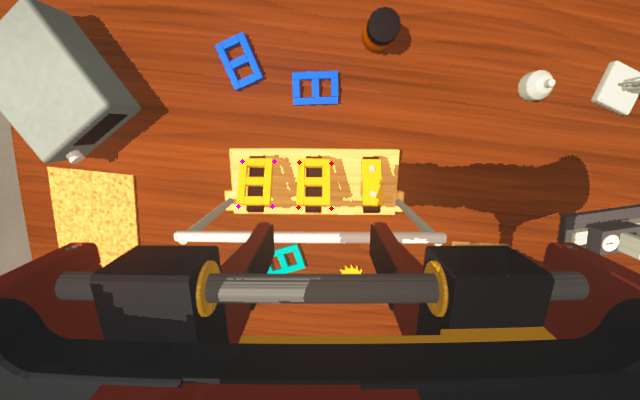

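```bash

python3 -m jog '[[[0.005,-0.005,0.03,0.003,0.06],[0.004,-0.004,0.04,0.002,0.06],[0.003,0,0.04,0,0.06],[0,0,0.04,0,0.06],[0,0,0,0,0.06]]]'
python3 go.py .5604 .2688 .023 .0985
```

```text
clock: 3.2
ee_pos: [0.5596, 0.2626, 0.1056]
orientation: [3.138, 0.011, 0.094]
force: [-0.6, -0.3, -2.1]
gripper_width: 0.0601
grip_force: 0.0
t3.2 pos [0.5596 0.2626 0.1056] [3.1379 0.0113 0.0936] w0.0601 gf0.0 F [-0.6 -0.3 -2.1] q [ 0.38  0.16  1.36 -0.    1.63  1.86]
tool shift 0.0014 -0.0061 0.0826 roll -0.0049
```

```bash

python3 -m jog '[[[0,-0.003,0.02,0,0.06],[0,0,0.02,0,0.06],[0,0,0,0,0.06],[0,0,0,0,0.06]]]'
python3 go.py .5604 .2688 .023 .0985
```

```text
clock: 3.6
ee_pos: [0.5634, 0.2679, 0.0751]
orientation: [-3.141, -0.002, 0.094]
force: [0.9, 1.1, 1.1]
gripper_width: 0.0601
grip_force: 0.0
t3.6 pos [0.5634 0.2679 0.0751] [-3.1411e+00 -2.1000e-03  9.4200e-02] w0.0601 gf0.0 F [0.9 1.1 1.1] q [ 0.39  0.17  1.4  -0.    1.56  1.87]
tool shift -0.0029 -0.0012 0.0521 roll -0.0043
```

```bash

python3 -m jog '[[[-0.001,-0.001,0.02,-0.004,0.06],[-0.001,0,0.02,0,0.06],[0,0,0.01,0,0.06],[0,0,0,0,0.06],[0,0,0,0,0.06]]]'
python3 go.py .5604 .2688 .023 .0985
```

```text
clock: 4.1
ee_pos: [0.5614, 0.2691, 0.0243]
orientation: [-3.141, -0.002, 0.099]
force: [1.8, -0.1, -0.4]
gripper_width: 0.0602
grip_force: 0.0
t4.1 pos [0.5614 0.2691 0.0243] [-3.1411e+00 -1.8000e-03  9.8700e-02] w0.0602 gf0.0 F [ 1.8 -0.1 -0.4] q [ 0.39  0.2   1.46 -0.    1.48  1.86]
tool shift -0.0010 0.0002 0.0013 roll 0.0002
```

Close on it.

```bash

python3 -m jog '[[[0,0,0,0,0.05],[0,0,0,0,0.045],[0,0,0,0,0.038],[0,0,0,0,0.034],[0,0,0,0,0.034]]]' 40
python3 -m jog '[[[0,0,0,0,0.034],[0,0,0,0,0.034]]]' 40
python3 go.py .5604 .2688 .023 .0985
```

```text
clock: 4.6
ee_pos: [0.5612, 0.2693, 0.0238]
orientation: [-3.141, -0.002, 0.099]
force: [0.1, 0.8, 4.7]
gripper_width: 0.0438
grip_force: 40.0
clock: 4.8
ee_pos: [0.5612, 0.2694, 0.0238]
orientation: [-3.141, -0.002, 0.099]
force: [0.3, -0.5, 5.3]
gripper_width: 0.0439
grip_force: 40.0
t4.8 pos [0.5612 0.2694 0.0238] [-3.1408e+00 -1.9000e-03  9.8900e-02] w0.0439 gf40.0 F [ 0.3 -0.5  5.3] q [0.39 0.2  1.47 0.   1.47 1.86]
tool shift -0.0009 0.0005 0.0008 roll 0.0004
```

```bash

python3 -m jog '[[[0,0,-0.01,0,0.034],[0,0,-0.015,0,0.034],[0.01,0,-0.015,0,0.034],[0.025,0,-0.015,0,0.034],[0.025,0,-0.02,0,0.034]]]' 
python3 -m jog '[[[0.01,0,-0.04,0,0.034],[0,0,-0.04,0,0.034],[0,0,-0.04,0,0.034],[0,0,-0.03,0,0.034],[0,0,0,0,0.034]]]' 
python3 go.py .5222 -.2696 .25 .0985
```

```text
clock: 5.3
ee_pos: [0.6204, 0.2748, 0.0985]
orientation: [3.141, 0.001, 0.099]
force: [0.1, 0.5, -1.1]
gripper_width: 0.0437
grip_force: 40.0
clock: 5.8
ee_pos: [0.6314, 0.2762, 0.2553]
orientation: [-3.139, -0.01, 0.099]
force: [0.2, -0.2, -0.6]
gripper_width: 0.0438
grip_force: 40.0
t5.8 pos [0.6314 0.2762 0.2553] [-3.139  -0.0101  0.0986] w0.0438 gf40.0 F [ 0.2 -0.2 -0.6] q [ 0.36  0.35  0.88 -0.    1.9   1.84]
tool shift -0.1624 0.5324 0.0053 roll 0.0001
```

```bash

python3 -m jog '[[[-0.0135,0.0444,0,0,0.034],[-0.0135,0.0444,0,0,0.034],[-0.0135,0.0444,0,0,0.034],[-0.0135,0.0444,0,0,0.034],[-0.0135,0.0444,0,0,0.034]]]' >/dev/null
python3 -m jog '[[[-0.0135,0.0444,0,0,0.034],[-0.0135,0.0444,0,0,0.034],[-0.0135,0.0444,0,0,0.034],[-0.0135,0.0444,0,0,0.034],[-0.0135,0.0444,0,0,0.034]]]' >/dev/null
python3 -m jog '[[[-0.0135,0.0444,0,0,0.034],[-0.0135,0.0444,0,0,0.034],[0,0,0,-0.142,0.034],[0,0,0,-0.142,0.034],[0,0,0,-0.142,0.034]]]' 
python3 -m jog '[[[0,0,0,-0.142,0.034],[0,0,0,-0.142,0.034],[0,0,0,-0.142,0.034],[0,0,0,-0.142,0.034],[0,0,0,-0.142,0.034]]]' >/dev/null
python3 -m jog '[[[0,0,0,-0.142,0.034],[0,0,0,-0.142,0.034],[0,0,0,-0.142,0.034],[0,0,0,-0.142,0.034],[0,0,0,0,0.034]]]' >/dev/null
python3 go.py .5222 -.2696 .25 1.80
python3 - <<'E'
from cell import r
import cv2
cv2.imwrite("pics/s2.png",cv2.resize(r.camera("scene")["image"][60:220,190:400],None,fx=3,fy=3,interpolation=cv2.INTER_CUBIC))
E
```

```text
clock: 7.3
ee_pos: [0.5208, -0.2707, 0.2459]
orientation: [-3.139, 0.001, 0.529]
force: [0.7, -0.1, -1.2]
gripper_width: 0.0432
grip_force: 40.0
t8.3 pos [ 0.5211 -0.2701  0.2462] [-3.1398e+00 -1.6000e-03  1.8040e+00] w0.0435 gf40.0 F [-0.6  0.  -1.3] q [-0.54  0.06  1.22 -0.    1.86 -0.77]
tool shift 0.0002 0.0011 -0.0038 roll 0.0040
```

View pics/s2.png

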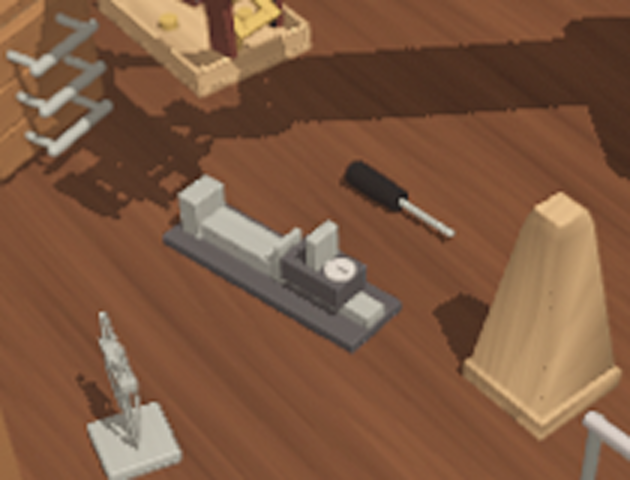

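```bash

python3 -m jog '[[[0,0.001,0.04,0.004,0.034],[0,0,0.04,0,0.034],[0,0,0.04,0,0.034],[0,0,0.04,0,0.034],[0,0,0.03,0,0.034]]]' >/dev/null
python3 -m jog '[[[0,0,0.02,0,0.034],[0,0,0.002,0,0.034],[0,0,0,0,0.034],[0,0,0,0,0.034]]]' 
python3 go.py .5222 -.2696 .030 1.80
```

```text
clock: 9.25
ee_pos: [0.5234, -0.2706, 0.0375]
orientation: [3.14, 0.002, 1.798]
force: [0.1, 0.1, -0.4]
gripper_width: 0.0433
grip_force: 40.0
t9.2 pos [ 0.5234 -0.2706  0.0375] [3.1397e+00 1.8000e-03 1.7976e+00] w0.0433 gf40.0 F [ 0.1  0.1 -0.4] q [-0.53  0.1   1.55  0.    1.49 -0.76]
tool shift 0.0012 -0.0010 0.0075 roll -0.0024
```

```bash

python3 -m jog '[[[0.001,-0.001,0.004,-0.002,0.034],[0,0,0.003,0,0.034],[0,0,0.002,0,0.034],[0,0,0,0,0.034]]]' 
python3 -m jog '[[[0,0,0.003,0,0.034],[0,0,0.002,0,0.034],[0,0,0,0,0.034]]]' 
python3 -m jog '[[[0,0,0.002,0,0.034],[0,0,0,0,0.034]]]'
```

```text
clock: 9.65
ee_pos: [0.5213, -0.2693, 0.0263]
orientation: [-3.141, -0.0, 1.801]
force: [-0.7, 0.5, -1.7]
gripper_width: 0.0433
grip_force: 40.0
clock: 9.95
ee_pos: [0.5212, -0.2692, 0.0211]
orientation: [-3.141, -0.001, 1.801]
force: [-0.2, 0.4, -1.1]
gripper_width: 0.0436
grip_force: 40.0
clock: 10.15
ee_pos: [0.5213, -0.2693, 0.0193]
orientation: [-3.141, -0.0, 1.801]
force: [-0.6, -0.1, -1.8]
gripper_width: 0.0437
grip_force: 40.0
```

```bash
python3 - <<'E'
from cell import r
import cv2,numpy as np
s=r.camera("scene")["image"];w=r.camera("wrist")["image"];cv2.imwrite("pics/s3raw.png",s);cv2.imwrite("pics/w3raw.png",w)
cv2.imwrite("pics/s3.png",np.hstack([cv2.resize(s[80:180,220:320],(500,500),interpolation=cv2.INTER_CUBIC),cv2.resize(w[100:300,260:380],(300,500),interpolation=cv2.INTER_CUBIC)]))
E
```

```text
(no output)
```

View pics/s3.png

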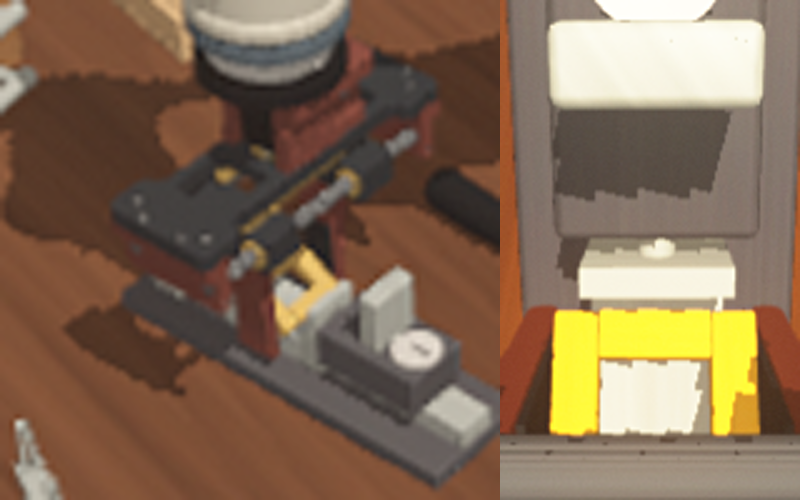

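```bash

python3 -m jog '[[[-0.004,0,0,0,0.034],[-0.004,0,0,0,0.034],[0,0,0.002,0,0.034],[0,0,0,0,0.034]]]' 
python3 -m jog '[[[0,0,0.002,0,0.034],[0,0,0,0,0.034]]]'
```

```text
clock: 10.65
ee_pos: [0.5235, -0.2777, 0.0178]
orientation: [3.141, 0.001, 1.8]
force: [0.5, -1.1, -0.1]
gripper_width: 0.0437
grip_force: 40.0
clock: 10.85
ee_pos: [0.5236, -0.2777, 0.0175]
orientation: [3.141, 0.002, 1.801]
force: [-3.5, -0.5, 7.1]
gripper_width: 0.0433
grip_force: 40.0
```

```bash

python3 -m jog '[[[0,0,0,0,0.034],[0,0,0,0,0.034]]]' 12
python3 -m jog '[[[0,0,0,0,0.034],[0,0,0,0,0.034]]]' 5
python3 - <<'E'
from cell import r
import cv2,numpy as np
cv2.imwrite("pics/w4raw.png",r.camera("wrist")["image"]);cv2.imwrite("pics/s4raw.png",r.camera("scene")["image"])
def row(f):
    im=cv2.imread(f); h=cv2.cvtColor(im,cv2.COLOR_BGR2HSV)
    m=(h[...,0]>20)&(h[...,0]<35)&(h[...,1]>150)&(h[...,2]>120); m[:,:270]=0;m[:,375:]=0; m[:150]=0;m[280:]=0
    ys,xs=np.nonzero(m); print(f,ys.min(),[ (y,np.nonzero(m[y])[0][[0,-1]]) for y in range(ys.min(),ys.min()+12,3)], (m[:,310:330].any(1)).nonzero()[0][[0,-1]])
row("pics/w3raw.png");row("pics/w4raw.png")
E
```

```text
clock: 11.05
ee_pos: [0.5237, -0.2777, 0.0174]
orientation: [3.14, 0.002, 1.801]
force: [-1.9, -0.1, 6.2]
gripper_width: 0.0437
grip_force: 12.0
clock: 11.25
ee_pos: [0.5237, -0.2775, 0.0163]
orientation: [3.141, 0.001, 1.801]
force: [1.7, -2.4, 2.6]
gripper_width: 0.0437
grip_force: 5.0
pics/w3raw.png 224 [(224, array([283, 360])), (227, array([282, 361])), (230, array([282, 361])), (233, array([282, 361]))] [224 242]
pics/w4raw.png 225 [(225, array([282, 361])), (228, array([281, 362])), (231, array([281, 362])), (234, array([281, 362]))] [225 243]
```

```bash

python3 -m jog '[[[0,0,0.002,0,0.034],[0,0,0,0,0.034]]]' 4
python3 -m jog '[[[0,0,0.002,0,0.034],[0,0,0,0,0.034]]]' 4
python3 - <<'E'
from cell import r
import cv2,numpy as np
c=r.camera("wrist")["image"];cv2.imwrite("pics/w5raw.png",c);cv2.imwrite("pics/s5raw.png",r.camera("scene")["image"])
h=cv2.cvtColor(c,cv2.COLOR_BGR2HSV)
m=(h[...,0]>20)&(h[...,0]<35)&(h[...,1]>150)&(h[...,2]>120); m[:,:270]=0;m[:,375:]=0; m[:150]=0;m[280:]=0
ys,xs=np.nonzero(m); print(ys.min(),[np.nonzero(m[y])[0][[0,-1]] for y in (ys.min()+2,ys.min()+6)], (m[:,310:330].any(1)).nonzero()[0][[0,-1]])
E
```

```text
clock: 11.55
ee_pos: [0.5227, -0.2766, 0.0125]
orientation: [-3.14, -0.002, 1.801]
force: [0.1, -1.0, -0.4]
gripper_width: 0.0441
grip_force: 4.0
clock: 11.75
ee_pos: [0.5229, -0.2767, 0.0123]
orientation: [-3.141, -0.001, 1.801]
force: [-4.4, 2.8, 7.5]
gripper_width: 0.044
grip_force: 8.3
227 [array([280, 363]), array([280, 363])] [227 246]
```

```bash
python3 - <<'E'
import cv2,numpy as np
f=lambda n:cv2.resize(cv2.imread(n)[115:165,255:295],(400,500),interpolation=cv2.INTER_CUBIC)
cv2.imwrite("pics/c5.png",np.hstack([f("pics/s3raw.png"),f("pics/s5raw.png")]))
E
```

```text
(no output)
```

View pics/c5.png

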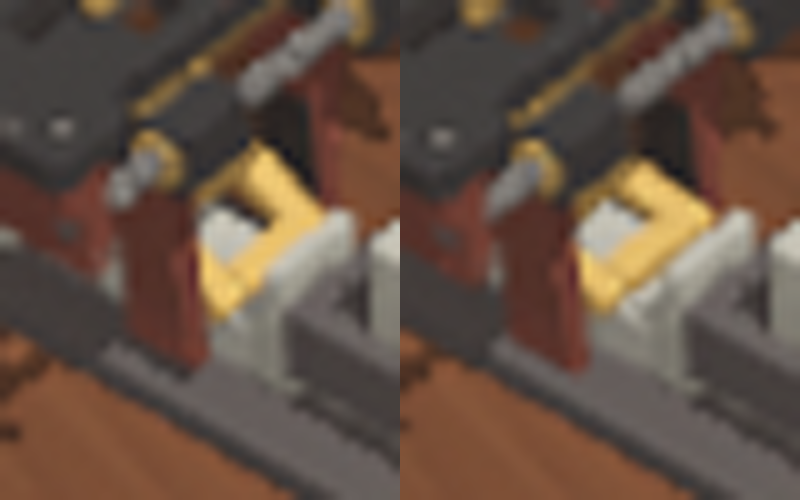

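```bash
python3 -m jog '[[[0,0,-0.001,0,0.034],[0,0,0,0,0.034]]]' 3
python3 - <<'E'
from cell import r
from h import *
s=r.camera("scene"); g=np.array([-.2272,.9738,0]); o=np.array([.53,-.25,.038])
for t in range(0,35,5):
    a=np.radians(t); d=proj([o,o+.02*(-g*np.cos(a)+[0,0,np.sin(a)])],s); v=d[1]-d[0]; print(t,(v[1]/v[0]*500/500).round(2),v.round(2))
E
```

```text
clock: 12.05
ee_pos: [0.5229, -0.2767, 0.0124]
orientation: [-3.141, -0.001, 1.801]
force: [-1.6, 0.6, 2.7]
gripper_width: 0.0444
grip_force: 5.1
0 0.57 [-5.65 -3.23]
5 0.65 [-5.68 -3.71]
10 0.73 [-5.66 -4.16]
15 0.82 [-5.6  -4.58]
20 0.9 [-5.5  -4.96]
25 0.99 [-5.35 -5.31]
30 1.09 [-5.16 -5.62]
```

```bash
python3 -m jog '[[[0,0,-0.001,0,0.034],[0,0,0,0,0.0435],[0,0,0,0,0.044],[0,0,0,0,0.0445],[0,0,0,0,0.045]]]' 3
python3 -m jog '[[[0,0,0,0,0.047],[0,0,0,0,0.05],[0,0,-0.01,0,0.055],[0,0,0,0,0.055]]]' 3
cat > plate.py <<'E'
# fit flat plate(s) seen by wrist camera: brass quad at top height z
import sys; from cell import r; from h import *
from scipy.spatial.transform import Rotation as Ro
def wrist(name=None):
    s=r.sense();c=r.camera("wrist");T=np.eye(4);T[:3,:3]=Ro.from_euler("xyz",s["orientation"]).as_matrix();T[:3,3]=s["ee_pos"]
    if name: cv2.imwrite(name,c["image"])
    return c,T@c["hand_eye"],s
def brass(im,lo=(18,140,100),hi=(36,255,255)): return cv2.inRange(cv2.cvtColor(im,cv2.COLOR_BGR2HSV),lo,hi)
E
```

```text
clock: 12.6
ee_pos: [0.5234, -0.2772, 0.0137]
orientation: [3.141, 0.0, 1.801]
force: [0.8, 1.6, 0.7]
gripper_width: 0.045
grip_force: 0.0
clock: 13.0
ee_pos: [0.5241, -0.2776, 0.0256]
orientation: [3.14, 0.002, 1.801]
force: [0.8, -0.8, 0.1]
gripper_width: 0.0547
grip_force: 0.0
```

```bash
python3 -m jog '[[[0,0,-0.03,0,0.06],[0,0,-0.045,0,0.06],[0,0,-0.045,0,0.06],[0,0,-0.045,0,0.06],[0,0,-0.015,0,0.06]]]' 3 >/dev/null
python3 -m jog '[[[0,0,0,0,0.06],[0,0,0,0,0.06]]]' 3
cat >> plate.py <<'E'
def fit(c,T,z,minA=300,roi=None):
    m=brass(c["image"]); 
    if roi is not None: k=np.zeros_like(m);k[roi[1]:roi[3],roi[0]:roi[2]]=255;m&=k
    cs,_=cv2.findContours(m,cv2.RETR_EXTERNAL,cv2.CHAIN_APPROX_NONE); out=[]
    for q in cs:
        if cv2.contourArea(q)<minA: continue
        P=np.array([back(p[0],z,c,T)[:2] for p in q]).astype(np.float32)*1000
        (x,y),(w,h),a=cv2.minAreaRect(P); b=cv2.boxPoints(((x,y),(w,h),a)); e=max((b[1]-b[0],b[2]-b[1]),key=np.linalg.norm)
        out.append((round(x,1),round(y,1),round(max(w,h),1),round(min(w,h),1),round(float(np.arctan2(e[1],e[0])%np.pi),3),cv2.boundingRect(q)))
    return out
G=np.array([.519,-.256]);gx=np.array([.9738,.2272]);gy=np.array([-.2272,.9738])
togauge=lambda x,y:np.array([(np.array([x,y])/1000-G)@gx,(np.array([x,y])/1000-G)@gy])*1000
E
python3 - <<'E'
from plate import *
c,T,s=wrist("pics/w6.png"); print(s["ee_pos"])
for o in fit(c,T,.038): print(o,togauge(*o[:2]))
for n in("top","scene"):
    c=r.camera(n);print(n,[(o,togauge(*o[:2])) for o in fit(c,None,.038,60) if .4<o[0]/1e3<.65 and o[1]<0])
    cv2.imwrite(f"pics/{n}6.png",c["image"])
E
```

```text
clock: 13.7
ee_pos: [0.523, -0.277, 0.2019]
orientation: [-3.14, -0.001, 1.801]
force: [-0.6, -0.6, -0.9]
gripper_width: 0.0599
grip_force: 0.0
[ 0.52298998 -0.27696104  0.20191793]
(681.5, -460.5, 453.8, 23.2, 0.231, (239, 327, 316, 17)) [ 111.7801 -236.0621]
(706.1, -377.9, 87.8, 28.8, 1.984, (424, 260, 24, 57)) [ 154.5023  -161.21534]
(407.5, -448.0, 87.6, 29.6, 1.618, (195, 260, 25, 57)) [-152.2011 -161.6368]
(940.5, -252.7, 68.8, 57.6, 1.378, (601, 211, 39, 58)) [411.20646 -92.55126]
(529.1, -291.9, 64.8, 44.1, 1.801, (304, 172, 37, 53)) [  1.6789  -37.25414]
top [((408.0, -627.3, 135.4, 24.4, 1.572, (547, 261, 56, 11)), array([-192.45116, -336.35274])), ((529.0, -292.2, 64.3, 42.6, 1.816, (422, 207, 25, 22)), array([  1.51336, -37.52356]))]
scene []
```

```bash
python3 - <<'E'
from plate import *
c=r.camera("wrist");s=r.sense();T=np.eye(4);T[:3,:3]=Ro.from_euler("xyz",s["orientation"]).as_matrix();T[:3,3]=s["ee_pos"];T=T@c["hand_eye"]
im=cv2.imread("pics/w6.png");h=cv2.cvtColor(im,cv2.COLOR_BGR2HSV)
m=((h[...,1]<60)&(h[...,2]>150))
for y in list(range(60,172,6))+[226,229,232,235,238]:
    x=np.nonzero(m[y,280:370])[0]+280
    if len(x):
        a,b=x[0],x[-1]; print(y,a,b,len(x),*[(z,togauge(*((back((a-.5,y),z,c,T)+back((b+.5,y),z,c,T))[:2]*500)).round(1),round(np.linalg.norm(back((a-.5,y),z,c,T)-back((b+.5,y),z,c,T))*1e3,1)) for z in(.03,.054,.084)])
E
```

```text
72 294 350 57 (0.03, array([  1. , 107.2]), np.float64(63.6)) (0.054, array([  1. , 102.7]), np.float64(59.0)) (0.084, array([ 1.1, 97.1]), np.float64(53.3))
78 294 350 57 (0.03, array([  1. , 100.9]), np.float64(63.8)) (0.054, array([ 1. , 96.9]), np.float64(59.2)) (0.084, array([ 1.1, 91.8]), np.float64(53.5))
84 294 350 57 (0.03, array([ 1. , 94.5]), np.float64(64.1)) (0.054, array([ 1., 91.]), np.float64(59.5)) (0.084, array([ 1.1, 86.5]), np.float64(53.7))
90 294 350 57 (0.03, array([ 1. , 88.1]), np.float64(64.4)) (0.054, array([ 1.1, 85. ]), np.float64(59.7)) (0.084, array([ 1.1, 81.1]), np.float64(53.9))
96 294 350 57 (0.03, array([ 1. , 81.6]), np.float64(64.7)) (0.054, array([ 1.1, 79. ]), np.float64(60.0)) (0.084, array([ 1.1, 75.7]), np.float64(54.2))
102 294 350 55 (0.03, array([ 1. , 75.1]), np.float64(64.9)) (0.054, array([ 1.1, 73. ]), np.float64(60.3)) (0.084, array([ 1.1, 70.3]), np.float64(54.4))
108 294 350 54 (0.03, array([ 1.1, 68.5]), np.float64(65.2)) (0.054, array([ 1.1, 66.9]), np.float64(60.5)) (0.084, array([ 1.1, 64.8]), np.float64(54.7))
114 295 350 54 (
[... 1630 characters left out ...]
(58.7)) (0.084, array([  1.8, -54.7]), np.float64(53.0))
229 298 347 50 (0.03, array([  1.9, -78.1]), np.float64(63.4)) (0.054, array([  1.8, -69.2]), np.float64(58.9)) (0.084, array([  1.8, -58.1]), np.float64(53.2))
232 298 347 49 (0.03, array([  1.9, -82.2]), np.float64(63.6)) (0.054, array([  1.8, -73. ]), np.float64(59.0)) (0.084, array([  1.8, -61.5]), np.float64(53.3))
235 298 347 49 (0.03, array([  1.9, -86.2]), np.float64(63.8)) (0.054, array([  1.9, -76.8]), np.float64(59.2)) (0.084, array([  1.8, -64.9]), np.float64(53.5))
238 298 347 49 (0.03, array([  1.9, -90.3]), np.float64(64.0)) (0.054, array([  1.9, -80.6]), np.float64(59.4)) (0.084, array([  1.8, -68.4]), np.float64(53.6))
```

```bash

python3 -m jog '[[[0,0,-0.014,0.142,0.06],[0,0,-0.014,0.142,0.06],[0,0,0,0.142,0.06],[0,0,0,0.142,0.06],[0,0,0,0.142,0.06]]]' 40 >/dev/null
python3 -m jog '[[[0,0,0,0.142,0.06],[0,0,0,0.142,0.06],[0,0,0,0.142,0.06],[0,0,0,0.142,0.06],[0,0,0,0.142,0.06]]]' >/dev/null
python3 -m jog '[[[0,0,0,0.142,0.06],[0,0,0,0.142,0.06],[0.0092,-0.0442,0,0,0.06],[0.0092,-0.0442,0,0,0.06],[0.0092,-0.0442,0,0,0.06]]]' >/dev/null
python3 -m jog '[[[0.0092,-0.0442,0,0,0.06],[0.0092,-0.0442,0,0,0.06],[0.0092,-0.0442,0,0,0.06],[0.0092,-0.0442,0,0,0.06],[0.0092,-0.0442,0,0,0.06]]]' >/dev/null
python3 -m jog '[[[0.0092,-0.0442,0,0,0.06],[0.0092,-0.0442,0,0,0.06],[0.0092,-0.0442,0,0,0.06],[0.0092,-0.0442,0,0,0.06],[0.0092,-0.0442,0,0,0.06]]]' >/dev/null
python3 -m jog '[[[0.0092,-0.0442,0,0,0.06],[0,0,0,0,0.06],[0,0,0,0,0.06]]]' >/dev/null
python3 go.py .554 .3472 .034 .0985
python3 - <<'E'
from plate import *
c,T,s=wrist("pics/w7.png"); print(s["ee_pos"],[o for o in fit(c,T,.05,150) if .4<o[0]/1e3<.7 and o[1]>0])
E
```

```text
t16.7 pos [0.5911 0.3519 0.229 ] [3.1397 0.0035 0.0986] w0.0595 gf0.0 F [-0.3 -0.4  0.2] q [ 0.49  0.35  0.93 -0.    1.87  1.96]
tool shift -0.0374 0.0010 0.1950 roll 0.0001
[0.59110546 0.35190426 0.22900604] [(459.1, 176.5, 91.4, 30.6, 0.283, (424, 261, 25, 56)), (428.2, 496.3, 91.1, 30.0, 3.056, (196, 261, 24, 56)), (544.0, 339.8, 101.8, 78.0, 1.84, (291, 192, 79, 58)), (563.1, 220.7, 112.0, 81.7, 1.67, (378, 185, 86, 61))]
```

```bash

python3 -m jog '[[[0,0.001,0.04,0,0.06],[0,0,0.045,0,0.06],[0,0,0.045,0,0.06],[0,0,0.045,0,0.06],[-0.01,0,0.018,0,0.06]]]' >/dev/null
python3 -m jog '[[[-0.015,0,0,0,0.06],[-0.011,0,0,0,0.06],[0,0,0,0,0.06],[0,0,0,0,0.06]]]' 
python3 go.py .554 .3472 .034 .0985
```

```text
clock: 17.65
ee_pos: [0.5566, 0.3457, 0.0396]
orientation: [-3.141, -0.002, 0.095]
force: [0.5, 0.3, -1.1]
gripper_width: 0.06
grip_force: 0.0
t17.6 pos [0.5566 0.3457 0.0396] [-3.1413e+00 -1.5000e-03  9.5400e-02] w0.0600 gf0.0 F [ 0.5  0.3 -1.1] q [ 0.5   0.28  1.35 -0.    1.52  1.98]
tool shift -0.0024 -0.0018 0.0056 roll -0.0031
```

```bash

python3 -m jog '[[[-0.001,-0.0015,0.005,-0.003,0.06],[0,0,0.0015,0,0.06],[0,0,0,0,0.05],[0,0,0,0,0.044],[0,0,0,0,0.034]]]' 50
python3 -m jog '[[[0,0,0,0,0.034],[0,0,0,0,0.034],[0,0,0,0,0.034]]]' 50
```

```text
clock: 18.15
ee_pos: [0.5548, 0.3482, 0.032]
orientation: [3.142, 0.0, 0.1]
force: [-0.3, 1.0, -1.2]
gripper_width: 0.0435
grip_force: 50.0
clock: 18.45
ee_pos: [0.5548, 0.3481, 0.032]
orientation: [3.142, 0.0, 0.1]
force: [0.3, 0.1, -0.6]
gripper_width: 0.0434
grip_force: 50.0
```

```bash

python3 -m jog '[[[0,0,-0.01,0,0.034],[0,0,-0.015,0,0.034],[0.01,0,-0.015,0,0.034],[0.025,0,-0.015,0,0.034],[0.025,0,-0.02,0,0.034]]]' 
python3 -m jog '[[[0.01,0,-0.03,0,0.034],[0,0,-0.02,0,0.034],[-0.011,0.041,0,0,0.034],[-0.011,0.041,0,0,0.034],[-0.011,0.041,0,0,0.034]]]' >/dev/null
python3 -m jog '[[[-0.011,0.041,0,0,0.034],[-0.011,0.041,0,0,0.034],[-0.011,0.041,0,0,0.034],[-0.011,0.041,0,0,0.034],[-0.011,0.041,0,0,0.034]]]' >/dev/null
python3 -m jog '[[[0,0,0.04,0,0.034],[0,0,0.04,0,0.034],[0,0,0.03,0,0.034],[0,0,0,0,0.034],[0,0,0,0,0.034]]]' 
python3 go.py .57 .02 .01 .0985
```

```text
clock: 18.95
ee_pos: [0.6149, 0.3544, 0.1092]
orientation: [-3.141, -0.001, 0.1]
force: [0.1, 0.5, -1.4]
gripper_width: 0.0432
grip_force: 50.0
clock: 20.45
ee_pos: [0.5699, 0.02, 0.0488]
orientation: [3.141, -0.001, 0.1]
force: [1.2, -0.6, 0.3]
gripper_width: 0.0438
grip_force: 50.0
t20.4 pos [0.5699 0.02   0.0488] [ 3.1415e+00 -9.0000e-04  9.9900e-02] w0.0438 gf50.0 F [ 1.2 -0.6  0.3] q [-0.02  0.05  1.59  0.    1.51  1.45]
tool shift 0.0001 0.0000 0.0388 roll 0.0014
```

```bash

python3 -m jog '[[[0,0,0.02,0,0.034],[0,0,0.008,0,0.034],[0,0,0,0,0.034],[0,0,0,0,0.034]]]' 
python3 -m jog '[[[0,0,0.003,0,0.034],[0,0,0.003,0,0.034],[0,0,0,0,0.034]]]'
python3 -m jog '[[[0,0,0.002,0,0.034],[0,0,0,0,0.034]]]'
```

```text
clock: 20.85
ee_pos: [0.5703, 0.0201, 0.0208]
orientation: [3.141, -0.002, 0.1]
force: [0.4, -0.7, -1.6]
gripper_width: 0.0435
grip_force: 50.0
clock: 21.15
ee_pos: [0.5693, 0.02, 0.0129]
orientation: [-3.142, 0.001, 0.1]
force: [0.3, 0.2, -1.9]
gripper_width: 0.0436
grip_force: 50.0
clock: 21.35
ee_pos: [0.5694, 0.02, 0.0108]
orientation: [-3.142, 0.0, 0.1]
force: [-0.5, 0.4, -1.2]
gripper_width: 0.0436
grip_force: 50.0
```

```bash

python3 -m jog '[[[0,0,0.002,0,0.034],[0,0,0.002,0,0.034],[0,0,0,0,0.034]]]' 15
python3 -m jog '[[[0,0,0.002,0,0.034],[0,0,0,0,0.034]]]' 8
python3 -m jog '[[[0,0,0.002,0,0.034],[0,0,0,0,0.034]]]' 5
```

```text
clock: 21.65
ee_pos: [0.5693, 0.02, 0.0067]
orientation: [-3.141, 0.001, 0.1]
force: [-0.3, 0.3, -0.1]
gripper_width: 0.0437
grip_force: 15.0
clock: 21.85
ee_pos: [0.5694, 0.02, 0.0048]
orientation: [-3.142, 0.0, 0.1]
force: [-0.1, -0.3, -1.7]
gripper_width: 0.0437
grip_force: 8.0
clock: 22.05
ee_pos: [0.5694, 0.02, 0.0028]
orientation: [-3.142, 0.0, 0.1]
force: [0.1, -0.4, -0.9]
gripper_width: 0.0438
grip_force: 5.0
```

```bash

python3 -m jog '[[[0,0,0.0015,0,0.034],[0,0,0,0,0.034]]]' 4
cat > edge.py <<'E'
from plate import *
c,T,s=wrist("pics/w8.png");m=brass(c["image"],(20,150,120),(35,255,255))>0; m[:,:270]=0;m[:,375:]=0; m[:150]=0;m[280:]=0
ys,xs=np.nonzero(m);y0=ys.min()+2;e=np.nonzero(m[y0])[0][[0,-1]];q=m[:,310:330].any(1).nonzero()[0]
w=e[1]-e[0]+1;D=278.57*.044/w;P=T[:3,:3]@(np.array([0,(y0-2-199)/278.57,1])*D)+T[:3,3]
print("row",ys.min(),"cols",e,"bar rows",q[0],q[-1],"edge world",P.round(4),"tcp",s["ee_pos"].round(4))
cv2.imwrite("pics/s8.png",r.camera("scene")["image"])
E
python3 edge.py
```

```text
clock: 22.25
ee_pos: [0.5694, 0.02, 0.0014]
orientation: [-3.142, 0.0, 0.1]
force: [0.1, 0.8, -0.4]
gripper_width: 0.044
grip_force: 4.0
row 222 cols [284 359] bar rows 222 273 edge world [0.586  0.0214 0.0104] tcp [0.5694 0.02   0.0014]
```

```bash

python3 -m jog '[[[0,0,0,0,0.034],[0,0,0,0,0.0432],[0,0,0,0,0.0434]]]' 3
python3 edge.py
python3 -m jog '[[[0,0,0,0,0.0436],[0,0,0,0,0.0438],[0,0,0,0,0.044],[0,0,0,0,0.0442],[0,0,0,0,0.0444]]]' 3
python3 edge.py
```

```text
clock: 22.65
ee_pos: [0.5696, 0.02, 0.0017]
orientation: [-3.142, -0.0, 0.1]
force: [-0.3, -0.7, -1.6]
gripper_width: 0.044
grip_force: 3.0
row 222 cols [284 359] bar rows 222 273 edge world [0.5862 0.0214 0.0107] tcp [0.5696 0.02   0.0017]
clock: 23.25
ee_pos: [0.5697, 0.02, 0.0019]
orientation: [3.142, -0.0, 0.1]
force: [0.5, 0.2, 0.4]
gripper_width: 0.0441
grip_force: 0.0
row 217 cols [286 357] bar rows 217 273 edge world [0.5864 0.0214 0.0017] tcp [0.5697 0.02   0.0019]
```

```bash

python3 -m jog '[[[0,0,0,0,0.05],[0,0,-0.02,0,0.06],[0,0,-0.05,0,0.06],[0,0,-0.05,0,0.06],[0,0,-0.04,0,0.06]]]' 30 >/dev/null
python3 -m jog '[[[0,0,0,0,0.06],[0,0,0,0,0.06]]]'
python3 - <<'E'
from plate import *
c,T,s=wrist("pics/w9.png"); print(s["ee_pos"],[o for o in fit(c,T,.008,150) if .4<o[0]/1e3<.7])
c=r.camera("top");cv2.imwrite("pics/top9.png",c["image"]);print([o for o in fit(c,None,.008,60) if .45<o[0]/1e3<.65 and abs(o[1])<100])
E
```

```text
clock: 24.05
ee_pos: [0.5702, 0.02, 0.163]
orientation: [3.141, -0.003, 0.1]
force: [-0.5, 0.9, -0.9]
gripper_width: 0.0601
grip_force: 0.0
[0.57015932 0.01999512 0.16300466] [(424.8, 154.6, 84.2, 27.7, 3.057, (196, 261, 24, 56)), (454.8, -141.4, 85.2, 28.0, 0.282, (424, 260, 24, 57)), (540.4, -323.3, 83.9, 29.5, 1.364, (555, 233, 56, 26)), (555.6, 18.4, 64.5, 44.0, 0.1, (303, 175, 38, 54)), (542.1, 223.3, 86.7, 35.8, 2.94, (130, 164, 39, 64))]
[(554.4, 17.9, 63.9, 44.7, 0.102, (303, 197, 19, 26))]
```

```bash

python3 -m jog '[[[-0.0147,0,0.03,0,0.06],[0,0,0.04,0,0.06],[0,0,0.04,0,0.06],[0,0,0.035,0,0.06],[0,0,0.01,0,0.06]]]' 40 >/dev/null
python3 -m jog '[[[0,0,0.005,0,0.06],[0,0,0,0,0.06],[0,0,0,0,0.06]]]'
python3 -m jog '[[[0,0,0.0015,0,0.05],[0,0,0,0,0.044],[0,0,0,0,0.034],[0,0,0,0,0.034],[0,0,0,0,0.034]]]' 40
```

```text
clock: 24.95
ee_pos: [0.5549, 0.0185, 0.0017]
orientation: [-3.142, 0.0, 0.1]
force: [0.2, 0.7, 0.3]
gripper_width: 0.0598
grip_force: 0.0
clock: 25.45
ee_pos: [0.5551, 0.0185, 0.0004]
orientation: [3.142, -0.001, 0.1]
force: [-0.1, -0.1, 1.8]
gripper_width: 0.0434
grip_force: 40.2
```

```bash

python3 -m jog '[[[0,0,-0.02,0,0.034],[0,0,-0.045,0,0.034],[0,0,-0.045,0,0.034],[0,0,-0.045,0,0.034],[0,0,-0.045,0,0.034]]]' 
python3 -m jog '[[[-0.0081,0.0438,0,0,0.034],[-0.0081,0.0438,0,0,0.034],[-0.0081,0.0438,0,0,0.034],[-0.0081,0.0438,0,0,0.034],[-0.0081,0.0438,0,0,0.034]]]' >/dev/null
python3 -m jog '[[[-0.0081,0.0438,0,0,0.034],[-0.0081,0.0438,0,0,0.034],[0,0,0,-0.1418,0.034],[0,0,0,-0.1418,0.034],[0,0,0,-0.1418,0.034]]]' >/dev/null
python3 -m jog '[[[0,0,0,-0.1418,0.034],[0,0,0,-0.1418,0.034],[0,0,0,-0.1418,0.034],[0,0,0,-0.1418,0.034],[0,0,0,-0.1418,0.034]]]' >/dev/null
python3 -m jog '[[[0,0,0,-0.1418,0.034],[0,0,0,-0.1418,0.034],[0,0,0,-0.1418,0.034],[0,0,0,-0.1418,0.034],[0,0,0,0,0.034]]]' >/dev/null
python3 go.py .5292 -.2924 .10 1.801
```

```text
clock: 25.95
ee_pos: [0.5543, 0.0185, 0.2013]
orientation: [-3.141, 0.001, 0.1]
force: [0.9, -0.6, -1.4]
gripper_width: 0.0435
grip_force: 40.0
t27.9 pos [ 0.5288 -0.2921  0.1993] [-3.1405e+00 -1.1000e-03  1.8027e+00] w0.0442 gf40.0 F [ 0.2 -0.5 -0.7] q [-0.56  0.1   1.26 -0.    1.78 -0.79]
tool shift -0.0004 0.0003 0.0993 roll 0.0017
```

```bash

python3 -m jog '[[[0,0,0.04,0.001,0.034],[0,0,0.045,0,0.034],[0,0,0.045,0,0.034],[0,0,0.01,0,0.034],[0,0,0,0,0.034]]]' >/dev/null
python3 -m jog '[[[0,0,0,0,0.034],[0,0,0,0,0.034]]]' 
python3 go.py .5292 -.2924 .0395 1.801
```

```text
clock: 28.65
ee_pos: [0.5306, -0.2932, 0.0638]
orientation: [3.138, 0.004, 1.8]
force: [-0.4, -0.2, -1.3]
gripper_width: 0.0433
grip_force: 40.0
t28.6 pos [ 0.5306 -0.2932  0.0638] [3.1378 0.0038 1.7996] w0.0433 gf40.0 F [-0.4 -0.2 -1.3] q [-0.56  0.13  1.47  0.    1.54 -0.79]
tool shift 0.0011 -0.0012 0.0243 roll -0.0014
```

```bash

python3 -m jog '[[[0,0,0.01,0,0.034],[0,0,0.006,0,0.034],[0,0,0,0,0.034],[0,0,0,0,0.034]]]' 
python3 go.py .5292 -.2924 .0395 1.801
```

```text
clock: 29.05
ee_pos: [0.5288, -0.2921, 0.0437]
orientation: [-3.141, -0.001, 1.8]
force: [0.6, -0.2, -1.7]
gripper_width: 0.0437
grip_force: 40.0
t29.1 pos [ 0.5288 -0.2921  0.0437] [-3.1410e+00 -6.0000e-04  1.8003e+00] w0.0437 gf40.0 F [ 0.6 -0.2 -1.7] q [-0.56  0.14  1.49  0.    1.51 -0.79]
tool shift -0.0004 0.0003 0.0042 roll -0.0007
```

```bash

python3 -m jog '[[[0,0,0.002,0,0.034],[0,0,0.001,0,0.034],[0,0,0,0,0.034],[0,0,0,0,0.034]]]' 
python3 -m jog '[[[0,0,0.001,0,0.034],[0,0,0,0,0.034]]]'
python3 -m jog '[[[0,0,0.001,0,0.034],[0,0,0,0,0.034]]]'
```

```text
clock: 29.45
ee_pos: [0.5291, -0.2922, 0.0412]
orientation: [3.142, 0.0, 1.8]
force: [-0.2, -1.1, -1.1]
gripper_width: 0.0436
grip_force: 40.0
clock: 29.65
ee_pos: [0.529, -0.2922, 0.04]
orientation: [-3.142, -0.0, 1.8]
force: [1.5, 0.3, -0.9]
gripper_width: 0.0432
grip_force: 40.0
clock: 29.85
ee_pos: [0.529, -0.2922, 0.039]
orientation: [-3.141, -0.0, 1.8]
force: [-0.0, 0.1, -1.3]
gripper_width: 0.0432
grip_force: 40.0
```

```bash

python3 -m jog '[[[0,0,0.0007,0,0.034],[0,0,0,0,0.034]]]' 
python3 -m jog '[[[0,0,0.0007,0,0.034],[0,0,0,0,0.034]]]'
python3 -m jog '[[[0,0,0.0007,0,0.034],[0,0,0,0,0.034]]]'
```

```text
clock: 30.05
ee_pos: [0.5291, -0.2922, 0.0385]
orientation: [3.141, 0.0, 1.8]
force: [0.6, -0.1, -1.5]
gripper_width: 0.0436
grip_force: 40.0
clock: 30.25
ee_pos: [0.5291, -0.2923, 0.0384]
orientation: [3.141, 0.0, 1.8]
force: [-2.9, 0.7, 3.2]
gripper_width: 0.0437
grip_force: 40.2
clock: 30.45
ee_pos: [0.5291, -0.2922, 0.0384]
orientation: [3.141, 0.001, 1.8]
force: [-3.2, 2.3, 7.0]
gripper_width: 0.0434
grip_force: 40.4
```

```bash

python3 -m jog '[[[0,0,-0.0007,0,0.034],[0,0,0,0,0.034],[0,0,0,0,0.0435],[0,0,0,0,0.0445],[0,0,0,0,0.047]]]' 8
python3 -m jog '[[[0,0,0,0,0.052],[0,0,0,0,0.058],[0,0,-0.02,0,0.058],[0,0,-0.045,0,0.06],[0,0,-0.045,0,0.06]]]' 
python3 -m jog '[[[0,0,-0.045,0,0.06],[0,0,0,0,0.06],[0,0,0,0,0.06],[0,0,0,0,0.06]]]' 
python3 - <<'E'
from plate import *
c,T,s=wrist("pics/w10.png"); print(s["ee_pos"])
for z in(.038,.046): print([(o,togauge(*o[:2])) for o in fit(c,T,z,150,(270,130,375,255))])
c=r.camera("top");cv2.imwrite("pics/top10.png",c["image"]);print([(o,togauge(*o[:2])) for o in fit(c,None,.046,60) if .45<o[0]/1e3<.65 and o[1]<-200])
E
```

```text
clock: 30.95
ee_pos: [0.5299, -0.2922, 0.0381]
orientation: [3.14, 0.001, 1.801]
force: [1.6, 2.0, 2.5]
gripper_width: 0.0466
grip_force: 1.4
clock: 31.45
ee_pos: [0.5279, -0.2918, 0.1467]
orientation: [-3.138, -0.003, 1.8]
force: [0.6, -0.1, -0.9]
gripper_width: 0.06
grip_force: 0.0
clock: 31.85
ee_pos: [0.5283, -0.292, 0.1903]
orientation: [-3.139, -0.002, 1.8]
force: [-0.6, 1.0, -0.4]
gripper_width: 0.0602
grip_force: 0.0
[ 0.52834799 -0.29197594  0.19027472]
[((531.2, -294.3, 70.0, 47.0, 1.806, (301, 160, 42, 60)), array([  3.1786 , -40.06838]))]
[((530.8, -292.6, 68.2, 45.8, 1.806, (301, 160, 42, 60)), array([  3.17532, -38.32204]))]
[((529.1, -292.5, 69.1, 47.6, 1.805, (422, 205, 28, 24)), array([  1.54258, -37.83842]))]
```

```bash

python3 -m jog '[[[0,0.0005,0.04,0,0.06],[0,0,0.045,0,0.06],[0,0,0.04,0,0.06],[0,0,0.02,0,0.06],[0,0,0.008,0,0.06]]]' 10 >/dev/null
python3 -m jog '[[[0,0,0.004,0,0.06],[0,0,0,0,0.06],[0,0,0,0,0.06]]]' 
python3 go.py .5291 -.2927 .031 1.803
```

```text
clock: 32.75
ee_pos: [0.5303, -0.2926, 0.0374]
orientation: [3.14, 0.002, 1.8]
force: [-0.0, -0.2, 0.5]
gripper_width: 0.0602
grip_force: 0.0
t32.8 pos [ 0.5303 -0.2926  0.0374] [3.1398e+00 1.8000e-03 1.8003e+00] w0.0602 gf0.0 F [-0.  -0.2  0.5] q [-0.56  0.15  1.5  -0.    1.49 -0.79]
tool shift 0.0002 -0.0012 0.0064 roll -0.0027
```

```bash

python3 -m jog '[[[0,0,0.005,-0.002,0.06],[0,0,0,0,0.06],[0,0,0,0,0.06]]]' 10
python3 go.py .5291 -.2927 .031 1.803
python3 -m jog '[[[0,0,0,0,0.055],[0,0,0,0,0.05],[0,0,0,0,0.046],[0,0,0,0,0.043],[0,0,0,0,0.04]]]' 8
python3 -m jog '[[[0,0,0,0,0.04],[0,0,0,0,0.04]]]' 8
```

```text
clock: 33.05
ee_pos: [0.5296, -0.2921, 0.031]
orientation: [3.141, 0.0, 1.802]
force: [0.3, 0.1, 1.0]
gripper_width: 0.0601
grip_force: 0.0
t33.0 pos [ 0.5296 -0.2921  0.031 ] [3.1414e+00 2.0000e-04 1.8024e+00] w0.0601 gf0.0 F [0.3 0.1 1. ] q [-0.56  0.15  1.51  0.    1.48 -0.79]
tool shift -0.0005 -0.0006 -0.0000 roll -0.0006
clock: 33.55
ee_pos: [0.5293, -0.2922, 0.0309]
orientation: [-3.141, 0.0, 1.802]
force: [-2.7, -0.3, 1.1]
gripper_width: 0.044
grip_force: 8.0
clock: 33.75
ee_pos: [0.5294, -0.2922, 0.0308]
orientation: [-3.141, 0.0, 1.802]
force: [-1.4, -1.3, 1.7]
gripper_width: 0.0441
grip_force: 8.0
```

```bash

python3 -m jog '[[[0,0,0,0,0.0434],[0,0,0,0,0.0436],[0,0,0,0,0.0438],[0,0,0,0,0.044],[0,0,0,0,0.0442]]]' 3
python3 -m jog '[[[0,0,0,0,0.0446],[0,0,0,0,0.0452],[0,0,0,0,0.047],[0,0,0,0,0.053],[0,0,0,0,0.06]]]' 3
python3 -m jog '[[[0,0,-0.02,0,0.06],[0,0,-0.045,0,0.06],[0,0,-0.045,0,0.06],[0,0,-0.045,0,0.06],[0,0,0,0,0.06]]]' >/dev/null
python3 -m jog '[[[0,0,0,0,0.06],[0,0,0,0,0.06]]]' >/dev/null
python3 - <<'E'
from plate import *
c,T,s=wrist("pics/w11.png"); print(s["ee_pos"])
for z in(.038,.046): print([(o,togauge(*o[:2])) for o in fit(c,T,z,150,(270,130,375,255))])
a,b=c["image"],r.camera("scene")["image"]
cv2.imwrite("pics/c11.png",np.hstack([cv2.resize(a[90:250,270:374],(390,600),interpolation=cv2.INTER_CUBIC),cv2.resize(b[110:180,240:287],(402,600),interpolation=cv2.INTER_CUBIC)]))
E
```

```text
clock: 34.25
ee_pos: [0.5297, -0.2921, 0.0307]
orientation: [3.141, 0.0, 1.802]
force: [-1.6, -0.7, 1.2]
gripper_width: 0.0444
grip_force: 0.6
clock: 34.75
ee_pos: [0.5296, -0.292, 0.0307]
orientation: [3.142, -0.0, 1.802]
force: [-0.9, -0.5, 0.2]
gripper_width: 0.0571
grip_force: 0.0
[ 0.52902836 -0.29178736  0.18381075]
[((532.5, -294.4, 69.7, 45.4, 1.803, (302, 161, 41, 61)), array([  4.42182, -40.46112]))]
[((532.1, -292.6, 67.9, 44.2, 1.803, (302, 161, 41, 61)), array([  4.44126, -38.6174 ]))]
```

View pics/c11.png

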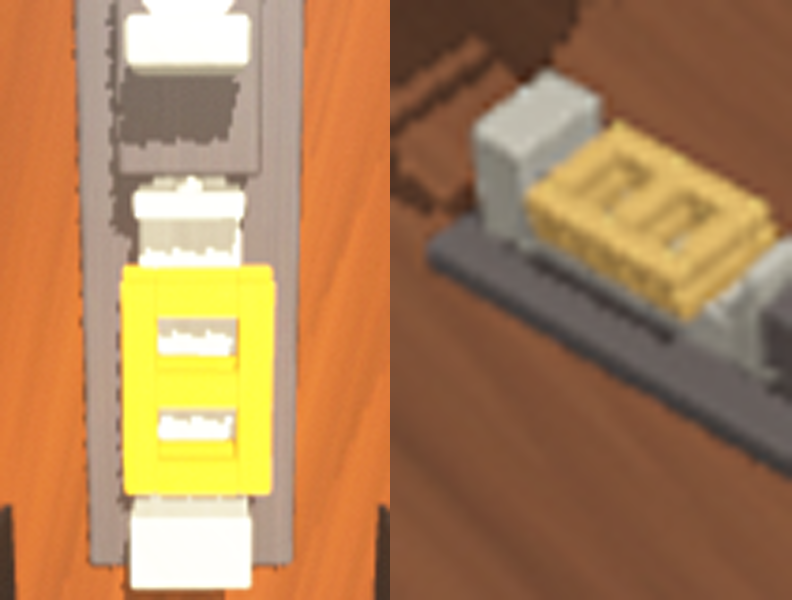

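```bash
python3 - <<'E'
from plate import *
im=cv2.imread("pics/w11.png");h=cv2.cvtColor(im,cv2.COLOR_BGR2HSV).astype(int)
c,T,s=wrist()
sat=h[...,1]
b=[];p=[]
for y in range(165,235,5):
    nb=np.nonzero(sat[y,280:365]<90)[0]+280; l,rr=nb[0],nb[-1]
    br=np.nonzero(brass(im)[y,295:350])[0]+295
    B=(back((l-.5,y),.01,c,T)+back((rr+.5,y),.01,c,T))/2; w=np.linalg.norm(back((l-.5,y),.01,c,T)-back((rr+.5,y),.01,c,T))
    b.append((togauge(*(B[:2]*1e3))[0],w*1e3))
    if len(br): P=(back((br[0]-.5,y),.046,c,T)+back((br[-1]+.5,y),.046,c,T))/2; p.append(togauge(*(P[:2]*1e3))[0])
print(np.round(b,1).tolist(),np.round(p,1))
# fixed jaw top and lug (white)
for y in(244,246,98,102,105,145): 
    x=np.nonzero((sat[y,290:350]<40)&(h[y,290:350,2]>215))[0]+290
    if len(x): z={98:.084,102:.084,105:.084,145:.053}.get(y,.054); q=[back((v,y),z,c,T)[:2]*1e3 for v in(x[0]-.5,x[-1]+.5)];print(y,x[0],x[-1],togauge(*((q[0]+q[1])/2)).round(1),np.linalg.norm(q[0]-q[1]).round(1))
E
```

```text
[[1.4, 68.7], [1.4, 69.0], [1.4, 69.3], [2.1, 68.4], [2.1, 68.7], [2.1, 69.0], [2.1, 69.3], [2.1, 69.6], [1.5, 68.7], [1.5, 69.0], [2.1, 68.1], [2.1, 68.4], [2.1, 68.7], [2.2, 69.1]] [3.8 3.9 3.9 3.9 4.5 4.5 4.5 4.5 4.  4.  4.  4. ]
244 305 336 [  2.4 -96.6] 36.0
246 306 335 [  2.4 -99.1] 33.9
98 304 335 [ 1.5 56.1] 28.5
102 304 335 [ 1.5 52.7] 28.6
105 304 335 [ 1.5 50.1] 28.7
145 306 334 [ 1.7 13. ] 30.0
```

```bash

python3 -m jog '[[[0,0,0.04,0,0.06],[0,0,0.045,0,0.06],[0,0,0.04,0,0.055],[0,0,0.02,0,0.052],[0,0,0.008,0,0.05]]]' 8 >/dev/null
python3 -m jog '[[[0,0,0,0,0.048],[0,0,0,0,0.046],[0,0,0,0,0.043],[0,0,0,0,0.04],[0,0,0,0,0.04]]]' 
python3 -m jog '[[[0,-0.001,0,0,0.04],[0,-0.001,0,0,0.04],[0,0,0,0,0.04],[0,0,0,0,0.04]]]' 
python3 -m jog '[[[0,0,0,0,0.0434],[0,0,0,0,0.0436],[0,0,0,0,0.0438],[0,0,0,0,0.044],[0,0,0,0,0.0442]]]' 3
python3 -m jog '[[[0,0,0,0,0.0446],[0,0,0,0,0.0452],[0,0,0,0,0.047],[0,0,0,0,0.053],[0,0,0,0,0.06]]]' 3
python3 -m jog '[[[0,0,-0.02,0,0.06],[0,0,-0.045,0,0.06],[0,0,-0.045,0,0.06],[0,0,-0.045,0,0.06],[0,0,0,0,0.06]]]' >/dev/null
python3 -m jog '[[[0,0,0,0,0.06]]]' >/dev/null
python3 - <<'E'
from plate import *
c,T,s=wrist("pics/w12.png"); print(s["clock"],s["ee_pos"])
for z in(.046,): print([(o,togauge(*o[:2])) for o in fit(c,T,z,150,(270,130,375,255))])
im=c["image"];sat=cv2.cvtColor(im,cv2.COLOR_BGR2HSV)[...,1]
for y in(170,190,210,230):
    nb=np.nonzero(sat[y,280:365]<90)[0]+280; B=(back((nb[0]-.5,y),.01,c,T)+back((nb[-1]+.5,y),.01,c,T))*500; print(togauge(*B[:2]).round(1))
E
```

```text
clock: 36.6
ee_pos: [0.5304, -0.2927, 0.0347]
orientation: [3.139, 0.002, 1.802]
force: [-0.6, -0.1, 4.7]
gripper_width: 0.0441
grip_force: 8.0
clock: 37.0
ee_pos: [0.5294, -0.2929, 0.0347]
orientation: [3.137, 0.003, 1.803]
force: [3.5, -0.5, 5.8]
gripper_width: 0.0439
grip_force: 8.0
clock: 37.5
ee_pos: [0.5268, -0.2923, 0.0317]
orientation: [-3.14, -0.001, 1.802]
force: [1.1, -0.5, 0.7]
gripper_width: 0.0441
grip_force: 0.9
clock: 38.0
ee_pos: [0.5273, -0.2925, 0.0325]
orientation: [-3.141, -0.0, 1.802]
force: [0.3, 0.4, -0.1]
gripper_width: 0.0575
grip_force: 0.0
38.6 [ 0.52808688 -0.29293432  0.1893628 ]
[((529.6, -292.8, 68.9, 43.8, 1.784, (301, 158, 40, 61)), array([  1.96132, -38.24416]))]
[  1.9 -22.1]
[  2.6 -47.4]
[  2.  -73.6]
[   2.7 -100.8]
```

```bash

python3 -m jog '[[[0,0,0,0.143,0.06],[0,0,0,0.143,0.05],[0,0,0,0.143,0.036],[0,0,0,0.143,0.036],[0,0,0,0.143,0.036]]]' 30 >/dev/null
python3 -m jog '[[[0,0,0,0.143,0.036],[0,0,0,0.143,0.036],[0,0,0,0.143,0.036],[0,0,0,0.143,0.036],[0,0,0,0.143,0.036]]]' >/dev/null
python3 -m jog '[[[0,0,0,0.142,0.036],[0,-0.046,0,0,0.036],[0,-0.046,0,0,0.036],[0,0,0,0,0.036],[0,0,0,0,0.036]]]' >/dev/null
python3 go.py .5063 -.2032 .062 .23
python3 - <<'E'
from plate import *
c,T,s=wrist("pics/w13.png");print(s["ee_pos"])
h=cv2.cvtColor(c["image"],cv2.COLOR_BGR2HSV).astype(int);m=((h[...,1]<40)&(h[...,2]>205)).astype(np.uint8)
n,_,st,ce=cv2.connectedComponentsWithStats(m)
for i in range(1,n):
    if st[i,4]>60 and st[i,1]<260: 
        x,y,w,hh,a=st[i];P=back(ce[i],.084,c,T);print(st[i],ce[i].round(1),togauge(*(P[:2]*1e3)).round(1))
E
```

```text
t40.1 pos [ 0.5059 -0.202   0.1857] [-3.14e+00  2.60e-03  2.32e-01] w0.0362 gf0.0 F [-0.3 -0.9  0.1] q [-0.44 -0.06  1.45 -0.    1.76  0.9 ]
tool shift 0.0002 0.0012 0.1237 roll 0.0020
[ 0.50586615 -0.20202128  0.1856739 ]
[313   0  41  17 386] [336.7   5.5] [170.   42.8]
[577 157  41  67 801] [587.9 184.9] [  16.9 -211.8]
[ 612  162   28   82 1112] [623.2 202.4] [  -1.1 -256.3]
[438 174  28  19 376] [450.7 181.7] [ 19.1 -70. ]
[ 274  177   55   36 1188] [303.5 191.5] [ 8.9 72.7]
[353 178  11  24 125] [358.3 186.9] [13.7 19.7]
```

```bash
python3 - <<'E'
from plate import *
c,T,s=wrist()
im=cv2.imread("pics/w13.png");h=cv2.cvtColor(im,cv2.COLOR_BGR2HSV).astype(int)
for y in(185,195,203,209): print(y,h[y,268:334:2,2].tolist())
for u,v,z in((328.5,195,.084),(328.5,209,.084),(363.5,187,.053),(352.5,187,.053),(437.5,184,.054)): print(u,z,togauge(*(back((u,v),z,c,T)[:2]*1e3)).round(1))
E
```

```text
185 [223, 222, 220, 255, 255, 255, 255, 255, 255, 255, 255, 255, 255, 203, 255, 255, 255, 255, 255, 255, 255, 255, 255, 255, 237, 255, 255, 255, 255, 255, 255, 124, 123]
195 [214, 212, 214, 243, 255, 255, 255, 255, 255, 255, 255, 255, 255, 255, 255, 255, 255, 255, 255, 255, 255, 255, 255, 255, 255, 255, 255, 255, 255, 255, 254, 124, 124]
203 [222, 219, 219, 218, 179, 180, 179, 178, 180, 181, 180, 180, 177, 176, 180, 177, 189, 232, 255, 255, 250, 211, 181, 181, 197, 255, 255, 255, 255, 255, 254, 123, 120]
209 [219, 219, 221, 220, 175, 174, 174, 174, 175, 175, 175, 175, 175, 175, 175, 173, 174, 175, 174, 175, 174, 174, 174, 175, 189, 255, 255, 255, 255, 255, 253, 174, 175]
328.5 0.084 [ 5.5 47.5]
328.5 0.084 [-8.7 47.4]
363.5 0.053 [7.  8.9]
352.5 0.053 [ 6.9 20.8]
437.5 0.054 [ 10.7 -71.1]
```

```bash

python3 -m jog '[[[0,0.0015,0.04,0.001,0.036],[0,0,0.04,0,0.036],[0,0,0.03,0,0.036],[0,0,0.01,0,0.036],[0,0,0.004,0,0.036]]]' 30 
python3 -m jog '[[[0,0,0,0,0.036],[0,0,0,0,0.036]]]' 
python3 go.py .5063 -.2032 .062 .23
```

```text
clock: 40.75
ee_pos: [0.5062, -0.2049, 0.0622]
orientation: [-3.14, 0.002, 0.228]
force: [-0.6, 0.7, 0.1]
gripper_width: 0.0363
grip_force: 0.0
clock: 40.95
ee_pos: [0.508, -0.2052, 0.0658]
orientation: [3.14, -0.002, 0.229]
force: [-0.0, -0.2, -0.3]
gripper_width: 0.0359
grip_force: 0.0
t41.0 pos [ 0.508  -0.2052  0.0658] [ 3.1396e+00 -2.5000e-03  2.2910e-01] w0.0359 gf0.0 F [-0.  -0.2 -0.3] q [-0.45 -0.03  1.63  0.    1.54  0.9 ]
tool shift -0.0012 -0.0023 0.0038 roll -0.0009
```

Grip the lug.

```bash

python3 -m jog '[[[-0.001,-0.001,0.002,0,0.03],[0,0,0,0,0.024],[0,0,0,0,0.018],[0,0,0,0,0.01],[0,0,0,0,0.004]]]' 30 
python3 -m jog '[[[0,0,0,0,0.004],[0,0,0,0,0.004]]]' 
python3 go.py .5063 -.2032 .062 .23
```

```text
clock: 41.45
ee_pos: [0.5057, -0.2033, 0.062]
orientation: [-3.141, -0.0, 0.23]
force: [-0.7, 1.6, 1.7]
gripper_width: 0.012
grip_force: 30.0
clock: 41.65
ee_pos: [0.5057, -0.2033, 0.062]
orientation: [-3.141, -0.0, 0.23]
force: [-0.9, 3.4, 3.0]
gripper_width: 0.0116
grip_force: 30.0
t41.6 pos [ 0.5057 -0.2033  0.062 ] [-3.141e+00 -2.000e-04  2.299e-01] w0.0116 gf30.0 F [-0.9  3.4  3. ] q [-0.44 -0.03  1.64  0.    1.53  0.9 ]
tool shift 0.0006 0.0000 0.0000 roll -0.0001
```

```bash

f(){ python3 -c "
import sys,re
t=sys.stdin.read();F=eval(re.search(r'force: (\[.*?\])',t).group(1));p=eval(re.search(r'ee_pos: (\[.*?\])',t).group(1))
print('y %.1f'%(((p[0]-.519)*-.2272+(p[1]+.256)*.9738)*1e3),'Fy %.1f'%(-F[0]*.2272+F[1]*.9738),t.split()[1],F,p)"; }
python3 -m jog '[[[0,0.003,0,0,0.004],[0,0.003,0,0,0.004],[0,0.003,0,0,0.004],[0,0.002,0,0,0.004]]]' | f
python3 -m jog '[[[0,0.001,0,0,0.004],[0,0.001,0,0,0.004]]]' | f
python3 -m jog '[[[0,0.001,0,0,0.004],[0,0.001,0,0,0.004]]]' | f
python3 -m jog '[[[0,0.001,0,0,0.004],[0,0.001,0,0,0.004]]]' | f
```

```text
y 44.9 Fy 10.1 42.05 [-4.8, 9.3, 6.7] [0.5079, -0.2125, 0.062]
y 42.9 Fy 9.7 42.25 [-3.5, 9.1, 6.5] [0.5084, -0.2144, 0.0621]
y 41.0 Fy 10.8 42.45 [-4.4, 10.1, 6.0] [0.5088, -0.2163, 0.062]
y 39.0 Fy 9.3 42.65 [-3.9, 8.6, 5.5] [0.5093, -0.2182, 0.062]
```

```bash

cat > f.py <<'E'
import sys,re
t=sys.stdin.read();F=eval(re.search(r'force: (\[.*?\])',t).group(1));p=eval(re.search(r'ee_pos: (\[.*?\])',t).group(1))
print('y %.1f'%(((p[0]-.519)*-.2272+(p[1]+.256)*.9738)*1e3),'Fy %.1f'%(-F[0]*.2272+F[1]*.9738),t.split()[1],F)
E
python3 -m jog '[[[0,0.001,0,0,0.004]]]' | python3 f.py
python3 -m jog '[[[0,0.001,0,0,0.004]]]' | python3 f.py
python3 -m jog '[[[0,0.001,0,0,0.004]]]' | python3 f.py
python3 -m jog '[[[0,0.001,0,0,0.004]]]' | python3 f.py
python3 -m jog '[[[0,0.001,0,0,0.004]]]' | python3 f.py
python3 -m jog '[[[0,0.001,0,0,0.004]]]' | python3 f.py
```

```text
y 38.2 Fy 11.0 42.75 [-5.8, 9.9, 6.7]
y 37.4 Fy 12.5 42.85 [-4.2, 11.9, 6.5]
y 36.4 Fy 11.6 42.95 [-5.3, 10.7, 6.8]
y 35.4 Fy 11.0 43.05 [-4.1, 10.3, 6.9]
y 34.4 Fy 11.9 43.15 [-4.0, 11.3, 7.2]
y 33.5 Fy 10.8 43.25 [-5.2, 9.9, 6.1]
```

```bash

python3 -m jog '[[[0,0.001,0,0,0.004]]]' | python3 f.py
python3 -m jog '[[[0,0.001,0,0,0.004]]]' | python3 f.py
python3 -m jog '[[[0,0.0005,0,0,0.004]]]' | python3 f.py
python3 -m jog '[[[0,0.0005,0,0,0.004]]]' | python3 f.py
```

```text
y 32.4 Fy 12.6 43.35 [-4.9, 11.8, 6.9]
y 31.6 Fy 12.6 43.45 [-4.9, 11.8, 7.5]
y 31.1 Fy 11.6 43.55 [-4.4, 10.9, 7.2]
y 30.6 Fy 12.4 43.65 [-4.4, 11.7, 7.7]
```

```bash

python3 -m jog '[[[0,0.0007,0,0,0.004]]]' | python3 f.py
python3 -m jog '[[[0,0.0007,0,0,0.004]]]' | python3 f.py
python3 -m jog '[[[0,0.0007,0,0,0.004]]]' | python3 f.py
python3 - <<'E'
from plate import *
c,T,s=wrist("pics/w14.png");h=cv2.cvtColor(c["image"],cv2.COLOR_BGR2HSV).astype(int)
for y in(180,190): 
    b=np.nonzero(brass(c["image"])[y,330:480])[0]+330; print(y,b[[0,-1]] if len(b) else None,[tuple(h[y,x,1:]) for x in range(425,470,4)])
c=r.camera("top");cv2.imwrite("pics/top14.png",c["image"]);print([(o,togauge(*o[:2])) for o in fit(c,None,.046,40) if .45<o[0]/1e3<.65 and o[1]<-200])
E
```

```text
y 30.1 Fy 12.9 43.75 [-4.6, 12.2, 6.6]
y 29.5 Fy 13.5 43.85 [-4.6, 12.8, 7.4]
y 29.0 Fy 14.8 43.95 [-5.7, 13.9, 7.8]
180 None [(np.int64(47), np.int64(173)), (np.int64(52), np.int64(176)), (np.int64(55), np.int64(177)), (np.int64(55), np.int64(177)), (np.int64(53), np.int64(178)), (np.int64(53), np.int64(177)), (np.int64(56), np.int64(179)), (np.int64(50), np.int64(174)), (np.int64(51), np.int64(174)), (np.int64(52), np.int64(175)), (np.int64(52), np.int64(175)), (np.int64(54), np.int64(176))]
190 None [(np.int64(54), np.int64(165)), (np.int64(52), np.int64(176)), (np.int64(60), np.int64(149)), (np.int64(54), np.int64(175)), (np.int64(54), np.int64(178)), (np.int64(63), np.int64(154)), (np.int64(54), np.int64(176)), (np.int64(75), np.int64(126)), (np.int64(60), np.int64(162)), (np.int64(55), np.int64(176)), (np.int64(55), np.int64(152)), (np.int64(52), np.int64(176))]
[]
```

```bash

python3 -m jog '[[[0,0.0007,0,0,0.004]]]' | python3 f.py
python3 -m jog '[[[0,0.0007,0,0,0.004]]]' | python3 f.py
python3 -m jog '[[[0,0.0007,0,0,0.004]]]' | python3 f.py
```

```text
y 28.4 Fy 14.1 44.15 [-5.4, 13.2, 8.6]
y 27.8 Fy 15.3 44.25 [-5.5, 14.4, 8.2]
y 27.2 Fy 16.2 44.35 [-7.2, 15.0, 8.5]
```

```bash
python3 - <<'E'
from plate import *
g=lambda p,z,c,T=None:togauge(*(back(p,z,c,T)[:2]*1e3)).round(1)
c,T,s=wrist("pics/w15.png");h=cv2.cvtColor(c["image"],cv2.COLOR_BGR2HSV).astype(int)
print(s["ee_pos"],g((321,199),.084,c,T))
for y in(150,165,180,195): print(y,[(x,h[y,x,0],h[y,x,1],h[y,x,2]) for x in range(300,480,9)])
m=brass(c["image"],(15,100,80),(40,255,255));n,_,st,_=cv2.connectedComponentsWithStats(m);print(st[st[:,4]>100])
E
```

```text
[ 0.51203722 -0.22966225  0.06202206] [32.9 26.9]
150 [(300, np.int64(11), np.int64(189), np.int64(224)), (309, np.int64(11), np.int64(185), np.int64(225)), (318, np.int64(11), np.int64(188), np.int64(223)), (327, np.int64(11), np.int64(188), np.int64(223)), (336, np.int64(11), np.int64(187), np.int64(217)), (345, np.int64(11), np.int64(188), np.int64(214)), (354, np.int64(11), np.int64(188), np.int64(206)), (363, np.int64(11), np.int64(189), np.int64(213)), (372, np.int64(12), np.int64(187), np.int64(229)), (381, np.int64(12), np.int64(189), np.int64(229)), (390, np.int64(12), np.int64(190), np.int64(223)), (399, np.int64(11), np.int64(189), np.int64(220)), (408, np.int64(11), np.int64(192), np.int64(217)), (417, np.int64(11), np.int64(190), np.int64(215)), (426, np.int64(11), np.int64(190), np.int64(211)), (435, np.int64(11), np.int64(186), np.int64(210)), (444, np.int64(12), np.int64(189), np.int64(213)), (453, np.int64(11), np.int64(186), np.int64(208)), (462, np.int64(11), np.int64(189), np.int64(217)), (471, np.int64(11), np.int64(188), np.int64(218))]
165 [(300, np.int64(11), 
[... 2542 characters left out ...]
int64(250)), (399, np.int64(23), np.int64(203), np.int64(249)), (408, np.int64(23), np.int64(199), np.int64(251)), (417, np.int64(24), np.int64(201), np.int64(253)), (426, np.int64(24), np.int64(201), np.int64(252)), (435, np.int64(24), np.int64(200), np.int64(252)), (444, np.int64(23), np.int64(200), np.int64(252)), (453, np.int64(24), np.int64(197), np.int64(253)), (462, np.int64(24), np.int64(200), np.int64(252)), (471, np.int64(21), np.int64(135), np.int64(245))]
[[     0      0    640    400 241457]
 [   379    193    100     67   4709]
 [     0    196    120     79   5790]
 [   292    260      8     58    342]
 [   344    260      9     58    358]
 [   138    329    320     15   3265]]
```

```bash
python3 - <<'E'
from plate import *
g=lambda p,z,c,T=None:togauge(*(back(p,z,c,T)[:2]*1e3)).round(2)
c,T,s=wrist("pics/w16.png");m=brass(c["image"],(15,120,100),(40,255,255));p=s["ee_pos"]*1e3;L=togauge(*p[:2]);print("lug/TCP",L)
for y in(198,204,210,220,230,240,250):
    x=np.nonzero(m[y,360:500])[0]+360
    if len(x)>3: print(y,x[0],x[-1],"L end",g((x[0]-.5,y),.046,c,T),"dist",(L[1]-g((x[0]-.5,y),.046,c,T)[1]).round(1),"R end",g((x[-1]+.5,y),.046,c,T))
h=cv2.cvtColor(c["image"],cv2.COLOR_BGR2HSV).astype(int)
print([tuple(h[215,x,1:].tolist()) for x in range(360,386,2)],[tuple(h[215,x,1:].tolist()) for x in range(470,490,2)])
E
```

```text
lug/TCP [-0.77246672 27.12510245]
198 379 477 L end [ 24.03 -10.81] dist 37.9 R end [ 24.29 -77.02]
204 381 477 L end [ 19.94 -12.35] dist 39.5 R end [ 20.16 -77.61]
210 385 477 L end [ 15.8  -15.26] dist 42.4 R end [ 15.97 -78.21]
220 385 476 L end [  8.78 -15.67] dist 42.8 R end [  8.89 -78.53]
230 385 474 L end [  1.63 -16.1 ] dist 43.2 R end [  1.68 -78.18]
240 384 473 L end [ -5.67 -15.85] dist 43.0 R end [ -5.68 -78.53]
250 432 471 L end [-13.12 -49.84] dist 77.0 R end [-13.19 -78.2 ]
[(50, 107), (53, 105), (51, 105), (52, 108), (54, 108), (56, 104), (53, 168), (51, 166), (48, 204), (46, 218), (47, 218), (46, 217), (49, 219)] [(196, 246), (196, 246), (196, 246), (195, 246), (57, 175), (58, 172), (56, 172), (52, 193), (47, 215), (46, 215)]
```

```bash

python3 -m jog '[[[0,0.0008,0,0,0.004]]]' | python3 f.py
python3 -m jog '[[[0,0.0008,0,0,0.004]]]' | python3 f.py
python3 -m jog '[[[0,0,0,0,0.004]]]' | python3 f.py
python3 - <<'E'
from plate import *
for _ in range(3):
    c,T,s=wrist();m=brass(c["image"],(15,120,100),(40,255,255));L=togauge(*s["ee_pos"][:2]*1e3)
    q=[(np.nonzero(m[y,360:500])[0]+360)[[0,-1]] for y in range(212,242,3)]
    print("lug",L.round(1),"anvil",np.mean([L[1]-togauge(*(back((a-.5,222),.053,c,T)[:2]*1e3))[1] for a,b in q]).round(2),"fixed",np.mean([togauge(*(back((b+.5,y),.046,c,T)[:2]*1e3))[1] for (a,b),y in zip(q,range(212,242,3))]).round(2))
E
```

```text
y 26.6 Fy 16.2 44.55 [-5.9, 15.3, 8.2]
y 25.8 Fy 16.6 44.65 [-5.7, 15.7, 8.2]
y 25.7 Fy 16.4 44.75 [-5.7, 15.5, 8.0]
lug [-0.8 25.8] anvil 39.93 fixed -78.47
lug [-0.8 25.8] anvil 39.93 fixed -78.47
lug [-0.8 25.7] anvil 39.93 fixed -78.49
```

```bash

python3 -m jog '[[[0,0.0003,0,0,0.004],[0,0,0,0,0.004]]]' | python3 f.py
python3 -m jog '[[[0,0,0,0,0.0115],[0,0,0,0,0.0122],[0,0,0,0,0.0135],[0,0,0,0,0.018],[0,0,0,0,0.026]]]' 3
python3 -m jog '[[[0,0,0,0,0.034],[0,0,-0.02,0,0.036],[0,0,-0.04,0,0.036],[0,0,-0.04,0,0.036],[0,0,-0.03,0,0.036]]]'
python3 -m jog '[[[0,0,0,0,0.036],[0,0,0,0,0.036],[0,0,0,0,0.036]]]' >/dev/null
python3 - <<'E'
from plate import *
c,T,s=wrist("pics/w17.png");print(s["clock"],s["ee_pos"])
g=lambda u,v,z:togauge(*(back((u,v),z,c,T)[:2]*1e3)).round(1)
h=cv2.cvtColor(c["image"],cv2.COLOR_BGR2HSV).astype(int);m=brass(c["image"],(15,120,100),(40,255,255))
for y in range(178,212,4):
    x=np.nonzero(m[y,330:460])[0]+330; w=np.nonzero((h[y,300:345,2]>240)&(h[y,300:345,1]<60))[0]+300
    if len(x)>3: print(y,x[[0,-1]],"anv",g(x[0]-.5,y,.053),"fix",g(x[-1]+.5,y,.046),"lug face",(w[-1],g(w[-1]+.5,y,.084)) if len(w) else None)
print([(o,togauge(*o[:2])) for o in fit(c,T,.046,200,(330,150,460,250))])
E
```

```text
y 25.6 Fy 16.2 45.1 [-5.8, 15.3, 8.4]
clock: 45.6
ee_pos: [0.5131, -0.2353, 0.0616]
orientation: [3.141, 0.0, 0.229]
force: [-0.6, -0.2, 0.3]
gripper_width: 0.023
grip_force: 0.0
clock: 46.1
ee_pos: [0.5133, -0.2357, 0.1943]
orientation: [3.139, -0.002, 0.229]
force: [0.3, 0.0, 1.3]
gripper_width: 0.0357
grip_force: 0.0
46.4 [ 0.51241311 -0.2349112   0.18958139]
178 [356 410] anv [ 15.  -15.2] fix [ 13.8 -77.5] lug face (np.int64(305), array([20.5, 37.2]))
182 [356 410] anv [ 10.5 -15.3] fix [  9.3 -77.9] lug face (np.int64(323), array([16.5, 19.7]))
186 [356 411] anv [  6.1 -15.5] fix [  4.7 -79.3] lug face (np.int64(323), array([12.5, 19.7]))
190 [356 410] anv [  1.6 -15.6] fix [  0.1 -78.6] lug face (np.int64(323), array([ 8.5, 19.7]))
194 [355 410] anv [ -2.9 -14.6] fix [ -4.5 -78.9] lug face (np.int64(323), array([ 4.5, 19.7]))
198 [355 410] anv [ -7.4 -14.8] fix [ -9.2 -79.3] lug face (np.int64(323), array([ 0.4, 19.7]))
202 [355 409] anv [-12.  -14.9] fix [-13.9 -78.5] lug face (np.int64(323), array([-3.7, 19.7]))
206 [353 409] anv [-16.6 -12.8] fix [-18.6 -78.9] lug face (np.int64(323), array([-7.8, 19.7]))
[((531.9, -300.0, 65.6, 44.8, 1.802, (353, 168, 59, 40)), array([  2.56522, -45.77808]))]
```

```bash
python3 - <<'E'
from plate import *
a=cv2.imread("pics/top0.png");b=r.camera("top")["image"]
d=(cv2.absdiff(a,b).max(2)>60).astype(np.uint8);n,_,st,_=cv2.connectedComponentsWithStats(d);print(st[1:][st[1:,4]>12].tolist())
a=cv2.imread("pics/scene0.png");b=r.camera("scene")["image"]
d=(cv2.absdiff(a,b).max(2)>60).astype(np.uint8);n,_,st,_=cv2.connectedComponentsWithStats(d);print(st[1:][st[1:,4]>25].tolist())
E
```

```text
[[302, 124, 261, 276, 28094], [194, 197, 26, 15, 241], [171, 200, 18, 15, 177], [224, 200, 8, 10, 43], [169, 212, 5, 3, 13], [200, 215, 19, 10, 79], [230, 214, 7, 8, 32], [387, 216, 22, 18, 133], [168, 219, 19, 5, 60], [621, 307, 19, 38, 546], [630, 353, 10, 13, 84], [265, 354, 75, 46, 2188], [588, 366, 52, 34, 1082], [238, 388, 25, 12, 120], [518, 392, 12, 3, 17]]
[[261, 0, 10, 18, 144], [264, 0, 35, 31, 473], [465, 0, 49, 69, 2252], [471, 0, 120, 123, 4412], [245, 28, 77, 68, 1334], [279, 30, 15, 6, 27], [295, 58, 12, 8, 44], [515, 65, 13, 18, 38], [439, 79, 47, 59, 1117], [215, 93, 12, 12, 33], [466, 92, 13, 4, 28], [466, 99, 17, 14, 32], [502, 100, 55, 48, 826], [526, 111, 25, 11, 173], [255, 119, 9, 6, 28], [466, 122, 41, 25, 421], [256, 125, 46, 24, 390], [289, 142, 21, 20, 187], [394, 260, 43, 35, 509], [432, 284, 36, 36, 387], [422, 289, 16, 25, 171]]
```

```bash
python3 -c "
from cell import r
print(r.sign_off())"
```

```text
the job is handed in; nothing more can be done
None
```

The two wide plates are piled square on the gauge bed, bearing on the fixed jaw, with the anvil pressed in about 3–4 mm by my estimates (not read directly), and the job is handed in at about 46 s; the bridge and the other objects showed no movement in the before-and-after pictures.

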